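Load the kit carrier and send back the empties

ROBOT

A 6-joint arm with a two-finger parallel gripper is mounted at the origin on the work surface. World frame = base frame: x ahead of the robot, y to its left, z up, the work surface at z = 0. Lengths are in m, angles in rad, forces in N, time in s.
With the tool pointing down it reaches from about 0.3 to 0.875 m from the base axis. Payload 6.4 kg.
Tool frame: the origin (TCP) lies between the finger pads; the fingertips stand ctrl.tip_extent ahead of it and the grasp point (between the pads) is the TCP (ctrl.tip_extent is the distance from the TCP to the fingertips, in m); z points along the fingers, y is the line along which they close (so a half turn about z gives the same grasp; the last joint's range is limited). The gripper opens to 85 mm and grips with 20 to 120 N. Pads are 22 mm wide; open, the fingers measure 114 mm over their backs; the gripper's body (76 mm by 85 mm) begins 54 mm behind the grasp point. The pads swing forward as they close: fully open they stand 13 mm farther back than shut.
Start: joints at [1.139, 0.181, 1.607, -0, 1.354, -0.206], TCP at [0.129, 0.56, 0.25] pointing down, gripper open.
Joint ranges: [-2.99, 2.99], [-0.89, 2.07], [0.3, 2.58], [-1.14, 4.28], [0, 2.63], [-3.12, 3.12]. Speed limits (rad/s): [2.57, 2.57, 3.01, 3.14, 3.14, 3.14].

INTERFACE

Orientations are given as a unit quaternion [w, x, y, z].
In Python, from bench import ctrl gives the robot as it stands.
- The arm moves only by the tool send_rows, never from a script. Its arguments are lists of equal length, an entry for each row: "dr": the turn, a rotation vector about the tool's x, y, z in units of 6 degrees (1.0 is 6 degrees), a list of three; "xyz": the shift along the tool's x, y, z in cm, a list of three; "jaw": the opening in per cent of the stroke, from 0 (shut) to 100 (fully open). In form: {"dr": [[wx, wy, wz], ...], "xyz": [[dx, dy, dz], ...], "jaw": [jaw, ...]}. A call has exactly 8 rows; each row is the pose to reach, as a shift and turn from the pose commanded when the call began, along the tool's axes at that moment; what a row does not reach only later rows make up. A row lasts 1/8 s, in which the tool goes at most 62.5 mm and 10.7 degrees, less where a joint would pass 70% of its speed; a pose out of reach is approached as far as the arm can. A call with a gripper value outside its range is refused whole. The fingers move at their own pace and stop on an object; the grip force is fixed at half the most. Time passes only in rows, so rows that repeat a pose let the fingers close, or fill a call up. It gives the time, the measured TCP pose, the force, the opening and the grip force at its end, in the units of the state.
- ctrl.get_obs(): the state, without advancing time (a new reading comes with each control period).
- ctrl.camera(name): name is "scene" or "top"; returns the picture (400x640x3 uint8, red, green, blue); there is no depth.
- ctrl.calibration(name): a dict with "camera_matrix" (3x3 intrinsics, pixels), "world_from_camera" (4x4, takes a point from camera to world coordinates). Camera axes: x right, y up, looking along -z (the intrinsics and any distortion apply to the point x, -y, -z); pixel columns grow to the right and rows downward; lengths in m; the calibration is good to about 2 mm. A picture is of the moment at which its call begins. calibration takes no time and is no camera call.
- ctrl.hand_in(): hands the job in; it is judged then, once.
The state is a dict: "time_s": time; "q": joint angles; "dq": joint speeds; "joint_efforts": joint torques, N m; "eef_pos": TCP position; "eef_rot": TCP orientation; "wrist_force": force on the tool from outside, world axes, zero at the start; "torque": the same for the moment, N m; "opening": opening from 0.0 (shut) to 1.0 (fully open); "grasp_force": force on a finger pad.
Only numpy, scipy, OpenCV 4.12 (cv2) and the standard library are available. Lean on these libraries where they do the work, as an engineer would, in place of code of your own. Each camera call takes 0.05 s, during which the arm holds its last target. There are 200 camera calls.

TASK

Hang every finished kit bin (red bin with a white carton and a steel hook) by its hook on the rocking load bar, one to a place, working left and right in turn so that the bar is never more than one kit bin out of balance, and so that it ends up level: each left one opposite a right one, an odd one in the middle. Set both empty red stock bins upright in the sloped return lane, flat on the rollers between the side guides, one behind the other. When all bins are away, press the green button to confirm; do not tip a kit bin over or disturb the scanner, the tape, the marker or the white carton.

Things in the scene. Friction and masses are not known exactly. Their poses are not given: they have to be found in the camera images.
- kit1: finished kit bin (all five alike): red bin 84 x 54 mm (x, y), 48 mm high, white carton in it, steel hook strap on it, 167 mm high over all, 0.25 kg (within 8 per cent). Origin: underside centre, z up. Atop the hook a black grip tab on the centre line, 10 mm thick (x), 20 mm wide (y), 127 to 167 mm up. May be absent (None)
- kit2: another kit bin, like kit1; may be absent (None)
- kit3: another kit bin, like kit1; may be absent (None)
- kit4: another kit bin, like kit1; may be absent (None)
- kit5: another kit bin, like kit1; may be absent (None)
- kit1_hook (a point): point in kit1's hook, on its centre line 112 mm above the underside: where the bar's axis lies once seated. The 16 mm wide (y) strap rises at the bin's own -x side, runs over as a roof-shaped crown and ends in a lip at x = +17 mm, 96 mm above the underside; inside it is 30 mm wide. So the bar enters from the bin's +x side, above the bin (48 mm) and under the lip
- kit2_hook (a point): hook point of kit2, like kit1_hook
- kit3_hook (a point): hook point of kit3, like kit1_hook
- kit4_hook (a point): hook point of kit4, like kit1_hook
- kit5_hook (a point): hook point of kit5, like kit1_hook
- empty1: empty stock bin: open red scoop bin 120 x 90 mm (x, y), 60 mm high, about 0.16 kg; walls 8 mm thick. Side walls (at y = +-41 mm) 60 mm high from x = -30 to +60 mm, 38 mm high in front of that; front wall (-x) 32 mm, back wall 60 mm high. Can be pinched by a side wall from above. Origin: underside centre, z up
- empty2: another empty stock bin, like empty1
- bar (a joint): tilt of the load bar about its centre pivot (axis: its own x), rad; 0 level, positive with its left (+y) end up; stops at +-0.35. Sprung (2.7 N m per rad) and well damped: it settles in about 1 s. One kit bin alone tips it about 0.15 rad on an outer place, 0.08 rad on an inner one, not at all in the middle
- place_mid (a point): middle of the steel load bar (16 mm thick, 410 mm long), on its axis, 225 mm above the bench; moves with it; x away from the robot, y along the bar to the left. Five places: y = 0, +-85, +-165 mm, each between orange collars 26 mm across, 40 mm apart. Held from behind: flat yoke arms at y = +-33 mm at bar height lead to a post 120 mm behind; free in front, above and below
- lane: return lane: sloped roller bed 310 mm long (x), 108 mm wide between side guides (6 mm thick, 14 mm above the bed), end stop 23 mm high at its low far end (inner face x = +153 mm). Origin: centre of the bed's upper surface, 95 mm above the bench; x down the slope away from the robot (10 degrees), y left, z square to the bed. Bins stay where they are put on it
- confirm (a joint): travel of the green confirm button, m: 0 released, 0.006 fully down; springs back; takes 5 N
- confirm_top (a point): centre of the top of the green round button (32 mm across), 82 mm above the bench, on top of the black pick-to-light module (56 x 50 x 60 mm)
- scanner: hand scanner lying on the bench, 150 x 68 x 20 mm, bystander
- tape: roll of tape lying flat, 90 mm across, 48 mm high, bystander
- carton1: white carton 80 x 60 x 45 mm, bystander
- marker: blue marker pen 120 mm long, 16 mm thick, bystander
Not all that is in view belongs to the job. Leave any blue look-alike of the empty2 alone.

How it is judged:
On the way, in this order (a step that is already met when the one before it is completed fails the run):
1. every kit bin hangs on the bar, let go, the bar level, and both empty bins lie flat in the return lane (x of kit1_hook in the frame of place_mid between -0.012 and 0.012 m and z of kit1_hook in the frame of place_mid between -0.01 and 0.01 m and y of kit1_hook in the frame of place_mid between -0.19 and 0.19 m and angle between each of kit1, kit2, kit3, kit4, kit5's own z axis and vertical below 0.3 rad and linear speed of each of kit1, kit2, kit3, kit4, kit5 below 0.04 m/s and contact force between each of kit1, kit2, kit3, kit4, kit5, empty1, empty2 and the fingers below 0.2 N and x of kit2_hook in the frame of place_mid between -0.012 and 0.012 m and z of kit2_hook in the frame of place_mid between -0.01 and 0.01 m and y of kit2_hook in the frame of place_mid between -0.19 and 0.19 m and x of kit3_hook in the frame of place_mid between -0.012 and 0.012 m and z of kit3_hook in the frame of place_mid between -0.01 and 0.01 m and y of kit3_hook in the frame of place_mid between -0.19 and 0.19 m and x of kit4_hook in the frame of place_mid between -0.012 and 0.012 m and z of kit4_hook in the frame of place_mid between -0.01 and 0.01 m and y of kit4_hook in the frame of place_mid between -0.19 and 0.19 m and x of kit5_hook in the frame of place_mid between -0.012 and 0.012 m and z of kit5_hook in the frame of place_mid between -0.01 and 0.01 m and y of kit5_hook in the frame of place_mid between -0.19 and 0.19 m and x of empty1 in the frame of lane between -0.097 and 0.097 m and y of empty1 in the frame of lane between -0.014 and 0.014 m and z of empty1 in the frame of lane between -0.006 and 0.006 m and angle between the z axis of each of empty1, empty2 and the z axis of lane, either way round below 0.06 rad and angle between each of empty1, empty2's own z axis and vertical below 0.5 rad and linear speed of each of empty1, empty2 below 0.02 m/s and x of empty2 in the frame of lane between -0.097 and 0.097 m and y of empty2 in the frame of lane between -0.014 and 0.014 m and z of empty2 in the frame of lane between -0.006 and 0.006 m and value of joint bar between -0.06 and 0.06 rad), for 0.2 s.
2. the green button is pressed (value of joint confirm above 0.004 m), for 0.05 s.
At the end, for the whole second after the job is handed in: every kit bin hangs seated on the bar (10 mm, 0.3 rad), at rest; bar level within 0.06 rad; both empty bins flat on the lane bed (6 mm, 0.06 rad), within 14 mm of its centre line and 97 mm of its middle lengthwise, at rest; button back up (all of step 1 and value of joint confirm below 0.002 m); the robot touches nothing.
It fails at once if the bar dips more than 0.2 rad either way, as with two kit bins more on one side (value of joint bar above 0.2 rad or value of joint bar below -0.2 rad).
It fails at once if a kit bin is tipped over (angle between any of kit1, kit2, kit3, kit4, kit5's own z axis and vertical above 0.8 rad).
It fails at once if the scanner, the tape, the marker or the white carton is pushed more than 25 mm (distance of any of scanner, tape, carton1, marker from where it was at the start of the episode above 0.025 m).
Of kit1, kit2, kit3, kit4, kit5 only 3 to 5 are there at a start; the rules pass over those that are not, and their reading is None.
At some moment in a run one of empty1, empty2 may be knocked a few centimetres aside while the robot is not near it.
Once in a run the grip may slacken for a moment while it holds something.
It also fails if it takes over 210 s, if anything falls off the work surface, if the arm or the gripper's body presses on something with over 40 N, if the wrist force passes 120 N, or if a joint passes its speed limit or range.

## Working session

There is one attempt and no reset: what is moved stays moved. The work goes in short steps, Python scripts to look and compute and a tool call to move; the robot and the scene stay as the last step left them, time stands still between calls to the robot, and variables do not carry over. Pictures are saved under pics/ and viewed, at most 14 in all, crops included, and the job is handed in when it is done.

Besides the shell and the picture viewer there is one more tool, called after "Emit:" by a JSON object that holds its "api" and its "payload". send_rows: Moves the arm, as the interface text tells. Its arguments: {"type":"object","properties":{"dr":{"type":"array","items":{"type":"array","items":{"type":"number"}}},"xyz":{"type":"array","items":{"type":"array","items":{"type":"number"}}},"jaw":{"type":"array","items":{"type":"number"}}},"required":["dr","xyz","jaw"]}

```bash
ls; mkdir -p pics
python3 - <<'E'
from bench import ctrl
import cv2,numpy as np
print(ctrl.get_obs(), ctrl.tip_extent)
for n in("scene","top"):
    im=ctrl.camera(n); cv2.imwrite(f"pics/{n}0.png",im[:,:,::-1]); np.save(f"pics/{n}0.npy",im)
    c=ctrl.calibration(n); print(n,c)
E
```

```text
pics
{'time_s': 0.0, 'q': array([ 1.13868751e+00,  1.81538086e-01,  1.60800699e+00, -1.93852193e-05,
        1.35383048e+00, -2.06296722e-01]), 'dq': array([ 0.00015493, -0.00011783,  0.00088522,  0.00103887,  0.00031109,
       -0.0011292 ]), 'joint_efforts': array([-2.52548680e-04, -4.44876444e+01, -3.51334119e+01, -2.80661288e-04,
        9.14122764e-03,  6.61042293e-06]), 'eef_pos': array([0.12850156, 0.55991417, 0.24938629]), 'eef_rot': array([-2.70760882e-04,  1.12664189e-01,  9.93632722e-01, -8.49391026e-04]), 'wrist_force': array([0.16971617, 1.01866453, 0.32393691]), 'torque': array([-0.02242287, -0.04760463,  0.02162626]), 'grasp_force': 0.0, 'opening': 1.0012611844416224} 0.019
scene {'camera_matrix': array([[390.71029878,   0.        , 321.32231899],
       [  0.        , 390.71029878, 204.70208337],
       [  0.        ,   0.        ,   1.        ]]), 'world_from_camera': array([[ 0.35656182, -0.7229192 ,  0.5918205 ,  1.12881264],
       [ 0.9342504 ,  0.28017347, -0.2206332 , -0.15677542],
       [-0.00631243,  0.63157792,  0.77528672,  1.01929746],
       [ 0.        ,  0.        ,  0.        ,  1.        ]])}
top {'camera_matrix': array([[443.52992858,   0.        , 320.51667109],
       [  0.        , 443.52992858, 204.88056327],
       [  0.        ,   0.        ,   1.        ]]), 'world_from_camera': array([[ 0.00799747,  0.98614682, -0.16568187,  0.19504456],
       [-0.99985321,  0.00537533, -0.01626869,  0.07532327],
       [-0.01515272,  0.16578766,  0.98604505,  1.7488065 ],
       [ 0.        ,  0.        ,  0.        ,  1.        ]])}
```

View pics/scene0.png

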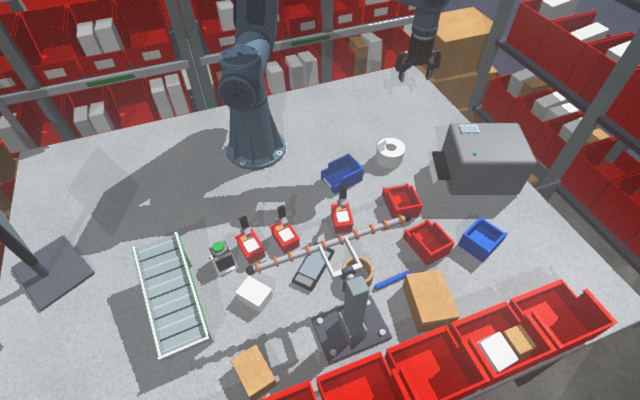

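View pics/top0.png

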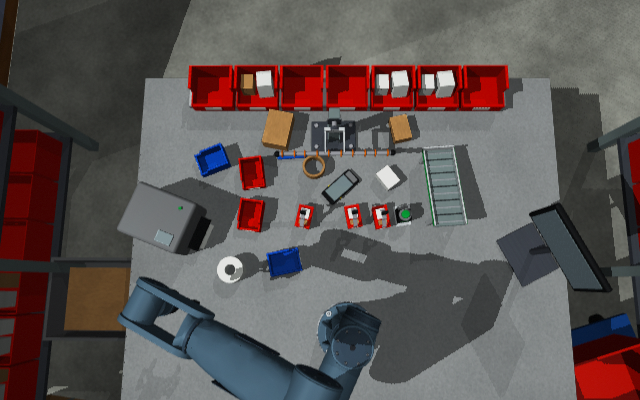

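The scene shows three kits (about 250,244; 286,234; 343,216), the empties (402,200; 430,240), the bar, the lane (172,295) and the button (219,247). I'll look at enlarged crops next.

Run:
```python
import cv2
a=cv2.imread("pics/top0.png")[135:285,210:480]; cv2.imwrite("pics/t0c.png",cv2.resize(a,None,fx=2.96,fy=2.96,interpolation=cv2.INTER_CUBIC))
a=cv2.imread("pics/scene0.png")[150:360,120:400]; cv2.imwrite("pics/s0c.png",cv2.resize(a,None,fx=2.85,fy=2.85,interpolation=cv2.INTER_CUBIC))
```

```text
(no output)
```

View pics/t0c.png

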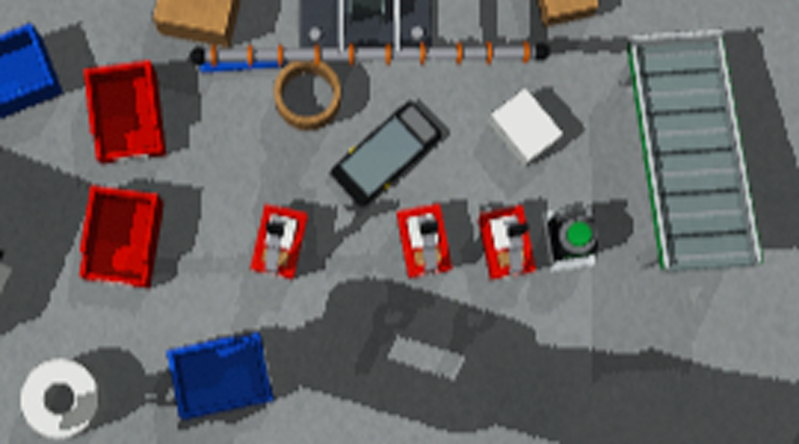

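View pics/s0c.png

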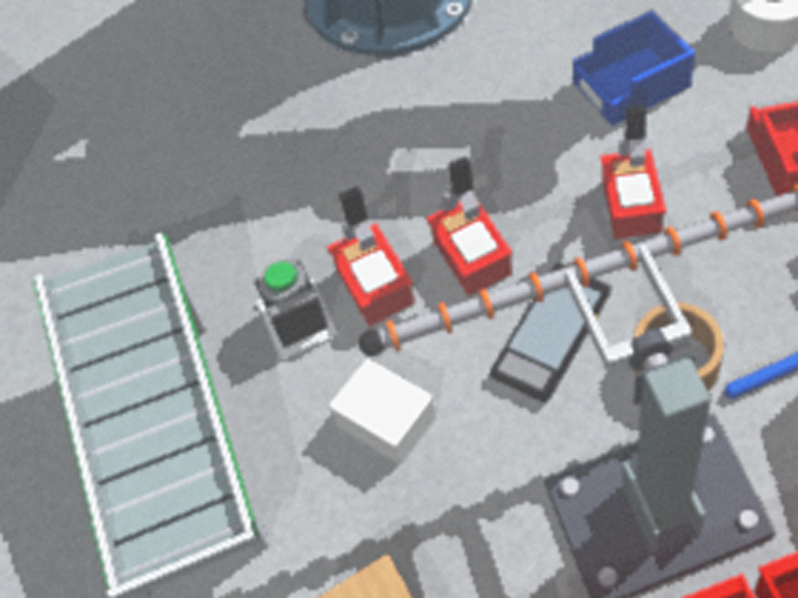

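The crops show three kits with their straps on the robot side, so the hooks open towards the bar. In the top picture they're near (304,216), (352,216) and (380,216). The empties are near (252,172) and (251,215). The bar runs from (276,154) to (393,152), the lane spans 423–467 by 147–225, and the button is at (405,214).

```bash
cat > h.py <<'E'
import cv2,numpy as np
from bench import ctrl
CAL={n:ctrl.calibration(n) for n in("scene","top")}
def ray(n,uv):
    K,T=CAL[n]["camera_matrix"],CAL[n]["world_from_camera"]
    p=np.linalg.solve(K,[uv[0],uv[1],1]); d=T[:3,:3]@[p[0],-p[1],-p[2]]
    return T[:3,3],d/np.linalg.norm(d)
def plane(n,uv,z):
    o,d=ray(n,uv); return o+d*(z-o[2])/d[2]
def tri(a,b):  # scene uv, top uv
    (o,d),(p,e)=ray("scene",a),ray("top",b)
    s=np.linalg.lstsq(np.c_[d,-e],p-o,rcond=None)[0]
    A,B=o+d*s[0],p+e*s[1]; return (A+B)/2,np.linalg.norm(A-B)
def blobs(im,lo,hi,amin=6,roi=None):
    m=cv2.inRange(cv2.cvtColor(im,cv2.COLOR_RGB2HSV),np.array(lo),np.array(hi))
    if roi:
        x0,y0,x1,y1=roi; k=np.zeros_like(m); k[y0:y1,x0:x1]=1; m*=k
    n,l,st,c=cv2.connectedComponentsWithStats(m)
    return [(c[i].round(1),st[i],l==i) for i in range(1,n) if st[i,4]>=amin]
R3=lambda v:np.round(v,3)
E
python3 - <<'E'
from h import *
S,T=np.load("pics/scene0.npy"),np.load("pics/top0.npy")
rs,rt=(120,150,480,380),(210,130,480,285)
for nm,lo,hi,a in (("orange",(5,150,120),(17,255,255),4),("green",(50,150,80),(75,255,255),15),("black",(0,0,0),(180,255,45),8),("red",(0,180,80),(4,255,255),60)):
    for n,im,r in(("scene",S,rs),("top",T,rt)):
        print(nm,n)
        for c,s,m in blobs(im,lo,hi,a,r):
            z=dict(orange=.225,green=.082,black=.15,red=.05)[nm]
            ex=""
            if nm=="red":
                (cx,cy),(w,h),an=cv2.minAreaRect(np.argwhere(m)[:,::-1].astype(np.float32))
                bp=cv2.boxPoints(((cx,cy),(w,h),an)); ex=[tuple(R3(plane(n,p,z)[:2])) for p in bp]
                ex=str([tuple(map(float,e)) for e in ex])
            print(" ",c,s.tolist(),R3(plane(n,c,z)[:2]),ex)
E
```

```text
orange scene
  [400.5 216.8] [398, 214, 5, 8, 17] [0.633 0.244] 
  [385.2 222.9] [383, 220, 5, 7, 11] [0.636 0.198] 
  [372.2 227.3] [370, 225, 5, 6, 10] [0.637 0.162] 
  [356.  232.5] [354, 230, 4, 7, 10] [0.636 0.118] 
  [340.5 237.4] [339, 235, 4, 7, 10] [0.636 0.076] 
  [324.1 243.9] [323, 241, 3, 7, 9] [0.639 0.032] 
  [307.5 248.4] [306, 246, 4, 7, 10] [ 0.637 -0.01 ] 
  [290.1 254.8] [289, 252, 3, 7, 8] [ 0.639 -0.055] 
  [275.3 259.1] [274, 257, 3, 6, 7] [ 0.638 -0.091] 
  [257.1 265.4] [256, 263, 3, 7, 9] [ 0.639 -0.135] 
orange top
  [278.4 144. ] [277, 143, 3, 3, 5] [0.671 0.253] 
  [352.3 152.4] [352, 149, 2, 8, 11] [ 0.641 -0.011] 
  [364.7 152. ] [364, 149, 2, 7, 10] [ 0.642 -0.055] 
  [375. 152.] [375, 149, 1, 7, 7] [ 0.642 -0.091] 
  [387.4 152. ] [387, 149, 2, 7, 12] [ 0.643 -0.135] 
  [281.6 153. ] [281, 150, 2, 7, 12] [0.638 0.24 ] 
  [294. 153.] [294, 150, 1, 7, 7] [0.638 0.196] 
  [304. 153.] [304, 150, 1, 7, 7] [0.638 0.161] 
  [316.5 153.8] [316, 151, 2, 7, 13] [0.635 0.116] 
  [328. 153.] [328, 150, 1, 7, 7] [0.638 0.075] 
  [340.6 153. ] [340, 150, 2, 7, 12] 
[... 1404 characters left out ...]
, 55, 3550] [0.92  0.138] [(0.878, -0.079), (0.756, -0.033), (0.892, 0.322), (1.003, 0.247)]
red top
  [251.9 173. ] [238, 156, 27, 34, 606] [0.606 0.375] [(0.667, 0.435), (0.681, 0.345), (0.554, 0.322), (0.54, 0.411)]
  [250.2 214.6] [237, 198, 26, 34, 643] [0.441 0.376] [(0.385, 0.431), (0.509, 0.421), (0.499, 0.329), (0.375, 0.34)]
  [304.4 215.7] [295, 204, 19, 25, 165] [0.438 0.165] [(0.4, 0.204), (0.487, 0.187), (0.474, 0.13), (0.388, 0.148)]
  [352.7 215.5] [344, 204, 19, 25, 160] [ 0.44  -0.021] [(0.475, 0.014), (0.486, -0.043), (0.401, -0.059), (0.389, -0.003)]
  [377.4 215.2] [372, 204, 16, 25, 119] [ 0.441 -0.117] [(0.474, -0.092), (0.486, -0.15), (0.401, -0.166), (0.389, -0.108)]
```

```bash
cat >> h.py <<'E'
from scipy.spatial.transform import Rotation as Ro
def pose():
    o=ctrl.get_obs(); w,x,y,z=o["eef_rot"]; return o["eef_pos"],Ro.from_quat([x,y,z,w]),o
def down(yaw,pitch=0.):  # tool z down, tool y at world heading yaw; then tipped about world axis heading+... (pitch: rotvec)
    y=np.array([np.cos(yaw),np.sin(yaw),0]); z=np.array([0,0,-1.]); return Ro.from_matrix(np.c_[np.cross(y,z),y,z])
def plan(*wps):  # (x,y,z,yaw or Rotation)
    p,R,o=pose()
    print("t",round(o["time_s"],2),"p",R3(p),"y-yaw",R3(np.degrees(np.arctan2(*R.as_matrix()[1::-1,1]))),"open",round(o["opening"],3),"gf",round(o["grasp_force"],1),"F",np.round(o["wrist_force"],1))
    for *q,a in wps:
        T=a if isinstance(a,Ro) else down(a)
        print(q,"xyz",np.round(R.inv().apply(np.array(q)-p)*100,1).tolist(),"dr",np.round(np.degrees((R.inv()*T).as_rotvec())/6,2).tolist())
E
python3 -c "
from h import *
print([R3(plane('top',u,.167)) for u in((302.6,212.1),(354.5,211.5),(384.5,212.2))])
a=.186
plan((.439,-.022,.25,a),(.439,-.022,.155,a))"
```

```text
[array([0.434, 0.166, 0.167]), array([ 0.437, -0.021,  0.167]), array([ 0.435, -0.129,  0.167])]
t 0.1 p [0.129 0.56  0.249] y-yaw 77.064 open 0.995 gf 0.0 F [ 0.1 -0.4  0.6]
[0.439, -0.022, 0.25] xyz [-43.3, -49.8, 0.0] dr [-0.02, 0.01, 11.07]
[0.439, -0.022, 0.155] xyz [-43.3, -49.8, 9.5] dr [-0.02, 0.01, 11.07]
```

Emit:
{"api": "send_rows", "payload": {"dr": [[0,0,1.4],[0,0,2.8],[0,0,4.2],[0,0,5.6],[0,0,7],[0,0,8.3],[0,0,9.7],[0,0,11.1]], "xyz": [[-5,-6,0],[-9,-11,0],[-14,-16,0],[-18,-21,0],[-23,-26,0],[-28,-31,0],[-33,-36,0],[-38,-42,0]], "jaw": [60,60,60,60,60,60,60,60]}}

```text
time_s: 1.1
eef_pos: [0.3734, 0.1226, 0.2504]
eef_rot: [0.0, 0.642, 0.767, 0.0]
wrist_force: [1.7, 0.3, -0.4]
opening: 0.602
grasp_force: 0.0
```

```bash
python3 -c "
from h import *
a=.186
plan((.438,-.0215,.25,a),(.438,-.0215,.155,a))"
```

```text
t 1.1 p [0.373 0.123 0.25 ] y-yaw 10.182 open 0.602 gf 0.0 F [ 1.7  0.3 -0.4]
[0.438, -0.0215, 0.25] xyz [-15.3, 3.8, 0.0] dr [0.01, -0.0, -0.08]
[0.438, -0.0215, 0.155] xyz [-15.3, 3.8, 9.5] dr [0.01, -0.0, -0.08]
```

Emit:
{"api": "send_rows", "payload": {"dr": [[0,0,0],[0,0,0],[0,0,0],[0,0,0],[0,0,0],[0,0,0],[0,0,0],[0,0,0]], "xyz": [[-5,1.3,0],[-10,2.5,0],[-15.3,3.8,0],[-15.3,3.8,0],[-15.3,3.8,0],[-15.3,3.8,0],[-15.3,3.8,0],[-15.3,3.8,0]], "jaw": [60,60,60,60,60,60,60,60]}}

```text
time_s: 2.1
eef_pos: [0.4379, -0.0184, 0.2504]
eef_rot: [0.0, 0.639, 0.769, 0.0]
wrist_force: [0.4, -1.3, -0.4]
opening: 0.599
grasp_force: 0.0
```

```bash
python3 -c "
from h import *
a=.186
plan((.438,-.0215,.25,a),(.438,-.0215,.155,a))"
```

```text
t 2.1 p [ 0.438 -0.018  0.25 ] y-yaw 10.542 open 0.599 gf 0.0 F [ 0.4 -1.3 -0.4]
[0.438, -0.0215, 0.25] xyz [-0.3, -0.0, 0.0] dr [0.0, 0.0, -0.02]
[0.438, -0.0215, 0.155] xyz [-0.3, -0.0, 9.5] dr [0.0, 0.0, -0.02]
```

Emit:
{"api": "send_rows", "payload": {"dr": [[0,0,0],[0,0,0],[0,0,0],[0,0,0],[0,0,0],[0,0,0],[0,0,0],[0,0,0]], "xyz": [[-0.3,0,3],[-0.3,0,6.5],[-0.3,0,9.5],[-0.3,0,9.5],[-0.3,0,9.5],[-0.3,0,9.5],[-0.3,0,9.5],[-0.3,0,9.5]], "jaw": [60,60,60,60,5,5,5,5]}}

```text
time_s: 3.1
eef_pos: [0.4398, -0.0223, 0.1567]
eef_rot: [0.002, 0.64, 0.769, 0.001]
wrist_force: [2.4, 1.3, 6.4]
opening: 0.099
grasp_force: 60.4
```

```bash
python3 -c "
from h import *
plan((.438,-.0215,.308,.186),(.52,.0525,.308,.01),(.57,.0525,.308,.01))"
```

```text
t 3.1 p [ 0.44  -0.022  0.157] y-yaw 10.461 open 0.099 gf 60.4 F [2.4 1.3 6.4]
[0.438, -0.0215, 0.308] xyz [0.1, -0.1, -15.1] dr [0.03, 0.01, -0.03]
[0.52, 0.0525, 0.308] xyz [5.9, 9.3, -15.1] dr [0.03, 0.01, 1.65]
[0.57, 0.0525, 0.308] xyz [5.0, 14.2, -15.1] dr [0.03, 0.01, 1.65]
```

Emit:
{"api": "send_rows", "payload": {"dr": [[0,0,0],[0,0,0],[0,0,0],[0,0,0],[0,0,0.5],[0,0,1.0],[0,0,1.65],[0,0,1.65]], "xyz": [[0,0,-3],[0,0,-7],[0,0,-11],[0,0,-15.3],[2,3,-15.3],[4,6.5,-15.3],[5.8,9.5,-15.3],[5.8,9.5,-15.3]], "jaw": [5,5,5,5,5,5,5,5]}}

```text
time_s: 4.1
eef_pos: [0.5217, 0.0535, 0.3071]
eef_rot: [-0.001, 0.703, 0.711, -0.001]
wrist_force: [0.7, -0.6, -1.8]
opening: 0.104
grasp_force: 59.4
```

```bash
python3 -c "
from h import *
plan((.54,.0525,.310,.01),(.638,.0525,.31,.01),(.638,.0525,.269,.01))
S=ctrl.camera('scene');cv2.imwrite('pics/s1.png',cv2.resize(S[150:330,180:440,::-1],None,fx=2.5,fy=2.5))"
```

```text
t 4.1 p [0.522 0.054 0.307] y-yaw 0.676 open 0.104 gf 59.4 F [ 0.7 -0.6 -1.8]
[0.54, 0.0525, 0.31] xyz [-0.1, 1.8, -0.3] dr [-0.02, -0.0, 0.02]
[0.638, 0.0525, 0.31] xyz [-0.2, 11.6, -0.3] dr [-0.02, -0.0, 0.02]
[0.638, 0.0525, 0.269] xyz [-0.2, 11.6, 3.8] dr [-0.02, -0.0, 0.02]
```

View pics/s1.png

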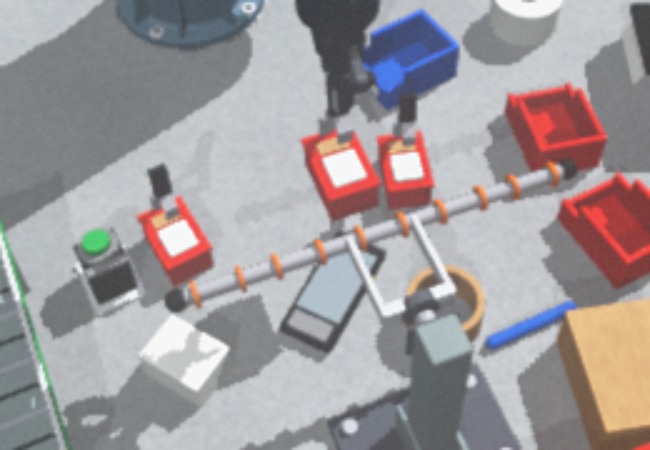

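The kit hangs upright and square to the bar at crop (340,170), in front of the middle place. Next it goes onto the bar.

Emit:
{"api": "send_rows", "payload": {"dr": [[0,0,0],[0,0,0],[0,0,0],[0,0,0],[0,0,0],[0,0,0],[0,0,0],[0,0,0]], "xyz": [[-0.1,2,-0.2],[-0.1,4,-0.2],[-0.1,6.5,-0.2],[-0.1,9,-0.2],[-0.1,11.5,-0.2],[-0.1,11.5,-0.2],[-0.1,11.5,-0.2],[-0.1,11.5,-0.2]], "jaw": [5,5,5,5,5,5,5,5]}}

```text
time_s: 5.15
eef_pos: [0.6356, 0.0522, 0.3104]
eef_rot: [-0.0, 0.704, 0.711, -0.0]
wrist_force: [-0.2, 0.0, -3.0]
opening: 0.1
grasp_force: 59.6
```

```bash
python3 -c "
from h import *
plan((.638,.0525,.31,.01),(.638,.0525,.269,.01))"
```

```text
t 5.15 p [0.636 0.052 0.31 ] y-yaw 0.559 open 0.1 gf 59.6 F [-0.2  0.  -3. ]
[0.638, 0.0525, 0.31] xyz [0.0, 0.2, 0.0] dr [-0.0, 0.0, -0.0]
[0.638, 0.0525, 0.269] xyz [0.0, 0.2, 4.1] dr [-0.0, 0.0, -0.0]
```

Emit:
{"api": "send_rows", "payload": {"dr": [[0,0,0],[0,0,0],[0,0,0],[0,0,0],[0,0,0],[0,0,0],[0,0,0],[0,0,0]], "xyz": [[0,0.2,1],[0,0.2,2],[0,0.2,3],[0,0.2,4.0],[0,0.2,4.2],[0,0.2,4.2],[0,0.2,4.2],[0,0.2,4.2]], "jaw": [5,5,5,5,5,5,5,5]}}

```text
time_s: 6.15
eef_pos: [0.6397, 0.0524, 0.2697]
eef_rot: [0.002, 0.704, 0.711, 0.001]
wrist_force: [4.7, 0.8, 5.2]
opening: 0.107
grasp_force: 60.7
```

Emit:
{"api": "send_rows", "payload": {"dr": [[0,0,0],[0,0,0],[0,0,0],[0,0,0],[0,0,0],[0,0,0],[0,0,0],[0,0,0]], "xyz": [[0,0,0],[0,0,0],[0,0,0],[0,0,0],[0,0,-3],[0,0,-7],[0,0,-11],[0,0,-11]], "jaw": [20,40,60,60,60,60,60,60]}}

```text
time_s: 7.15
eef_pos: [0.6398, 0.0523, 0.383]
eef_rot: [0.003, 0.704, 0.711, 0.002]
wrist_force: [-0.6, 0.0, 0.2]
opening: 0.603
grasp_force: 0.0
```

```bash
python3 -c "
from h import *
a=-.192
plan((.436,.1665,.35,a),(.436,.1665,.25,a),(.436,.1665,.155,a))
S=ctrl.camera('scene');T=ctrl.camera('top')
cv2.imwrite('pics/s2.png',np.vstack([cv2.resize(S[150:270,180:440,::-1],None,fx=2.5,fy=2.5),cv2.resize(T[130:240,210:470,::-1],None,fx=2.5,fy=2.5)]))
print([np.r_[c,R3(plane('scene',c,.225))] for c,_,_ in blobs(S,(5,150,120),(17,255,255),4,(250,210,410,270))])"
```

```text
t 7.15 p [0.64  0.052 0.383] y-yaw 0.569 open 0.603 gf 0.0 F [-0.6  0.   0.2]
[0.436, 0.1665, 0.35] xyz [11.6, -20.3, 3.1] dr [0.07, 0.0, 1.93]
[0.436, 0.1665, 0.25] xyz [11.6, -20.4, 13.1] dr [0.07, 0.0, 1.93]
[0.436, 0.1665, 0.155] xyz [11.6, -20.4, 22.6] dr [0.07, 0.0, 1.93]
[array([4.006e+02, 2.171e+02, 6.340e-01, 2.430e-01, 2.250e-01]), array([3.851e+02, 2.228e+02, 6.360e-01, 1.980e-01, 2.250e-01]), array([3.72e+02, 2.27e+02, 6.36e-01, 1.62e-01, 2.25e-01]), array([3.561e+02, 2.328e+02, 6.370e-01, 1.180e-01, 2.250e-01]), array([3.405e+02, 2.374e+02, 6.360e-01, 7.600e-02, 2.250e-01]), array([ 3.075e+02,  2.484e+02,  6.370e-01, -1.000e-02,  2.250e-01]), array([ 2.900e+02,  2.543e+02,  6.380e-01, -5.400e-02,  2.250e-01]), array([ 2.568e+02,  2.645e+02,  6.360e-01, -1.350e-01,  2.250e-01])]
```

View pics/s2.png

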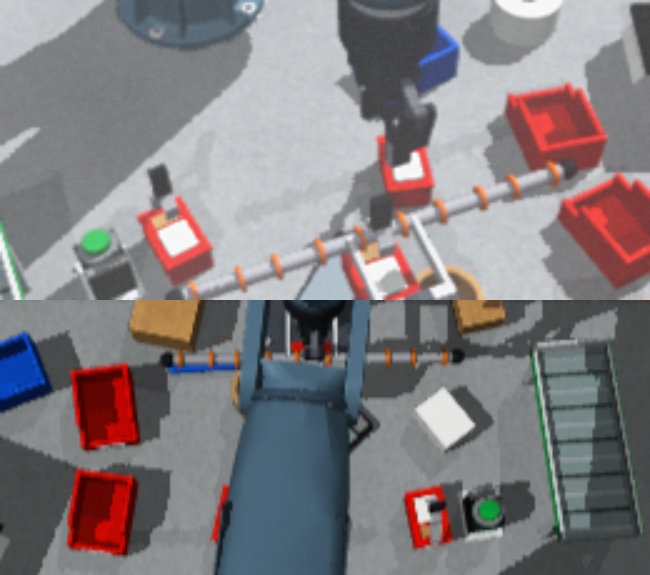

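The middle kit now hangs on the bar, its tab at crop (380,210), with the bar level. Kit A is next.

Emit:
{"api": "send_rows", "payload": {"dr": [[0,0,0.4],[0,0,0.8],[0,0,1.2],[0,0,1.6],[0,0,1.9],[0,0,1.9],[0,0,1.9],[0,0,1.9]], "xyz": [[2.5,-5,1],[5,-9.5,2],[7.5,-14,5],[10,-18,9],[11.6,-20.3,13.1],[11.6,-20.3,13.1],[11.6,-20.3,13.1],[11.6,-20.3,13.1]], "jaw": [60,60,60,60,60,60,60,60]}}

```text
time_s: 8.25
eef_pos: [0.4362, 0.1659, 0.2489]
eef_rot: [0.001, 0.771, 0.637, 0.001]
wrist_force: [-0.3, 1.4, 0.2]
opening: 0.597
grasp_force: 0.0
```

```bash
python3 -c "
from h import *
a=-.192
plan((.436,.1665,.155,a))"
```

```text
t 8.25 p [0.436 0.166 0.249] y-yaw -10.881 open 0.597 gf 0.0 F [-0.3  1.4  0.2]
[0.436, 0.1665, 0.155] xyz [0.0, -0.1, 9.4] dr [0.03, -0.01, 0.02]
```

Emit:
{"api": "send_rows", "payload": {"dr": [[0,0,0],[0,0,0],[0,0,0],[0,0,0],[0,0,0],[0,0,0],[0,0,0],[0,0,0]], "xyz": [[0,0,3],[0,0,6.5],[0,0,9.4],[0,0,9.4],[0,0,9.4],[0,0,9.4],[0,0,9.4],[0,0,9.4]], "jaw": [60,60,60,60,5,5,5,5]}}

```text
time_s: 9.25
eef_pos: [0.4352, 0.1664, 0.1544]
eef_rot: [0.001, 0.771, 0.637, 0.001]
wrist_force: [1.5, -2.2, 5.1]
opening: 0.106
grasp_force: 62.5
```

```bash
python3 -c "
from h import *
plan((.436,.1665,.308,-.192),(.52,.1375,.31,.01),(.637,.1375,.31,.01))"
```

```text
t 9.25 p [0.435 0.166 0.154] y-yaw -10.83 open 0.106 gf 62.5 F [ 1.5 -2.2  5.1]
[0.436, 0.1665, 0.308] xyz [0.0, 0.1, -15.4] dr [0.02, -0.0, 0.03]
[0.52, 0.1375, 0.31] xyz [-1.2, 8.9, -15.5] dr [0.02, -0.0, -1.9]
[0.637, 0.1375, 0.31] xyz [1.0, 20.4, -15.5] dr [0.02, -0.0, -1.9]
```

Emit:
{"api": "send_rows", "payload": {"dr": [[0,0,0],[0,0,0],[0,0,0],[0,0,0],[0,0,-0.6],[0,0,-1.2],[0,0,-1.9],[0,0,-1.9]], "xyz": [[0,0,-3],[0,0,-7],[0,0,-11],[0,0,-15.4],[-0.4,3,-15.4],[-0.8,6,-15.4],[-1.2,8.9,-15.4],[-1.2,8.9,-15.4]], "jaw": [5,5,5,5,5,5,5,5]}}

```text
time_s: 10.25
eef_pos: [0.5202, 0.1371, 0.3063]
eef_rot: [-0.001, 0.704, 0.71, -0.001]
wrist_force: [-0.2, -0.3, -3.7]
opening: 0.107
grasp_force: 61.3
```

```bash
python3 -c "
from h import *
plan((.637,.1375,.308,.01),(.637,.1375,.266,.01))
S=ctrl.camera('scene');cv2.imwrite('pics/s3.png',cv2.resize(S[150:330,180:440,::-1],None,fx=2.5,fy=2.5))"
```

```text
t 10.25 p [0.52  0.137 0.306] y-yaw 0.501 open 0.107 gf 61.3 F [-0.2 -0.3 -3.7]
[0.637, 0.1375, 0.308] xyz [-0.1, 11.7, -0.2] dr [-0.02, 0.0, -0.01]
[0.637, 0.1375, 0.266] xyz [-0.1, 11.7, 4.0] dr [-0.02, 0.0, -0.01]
```

View pics/s3.png

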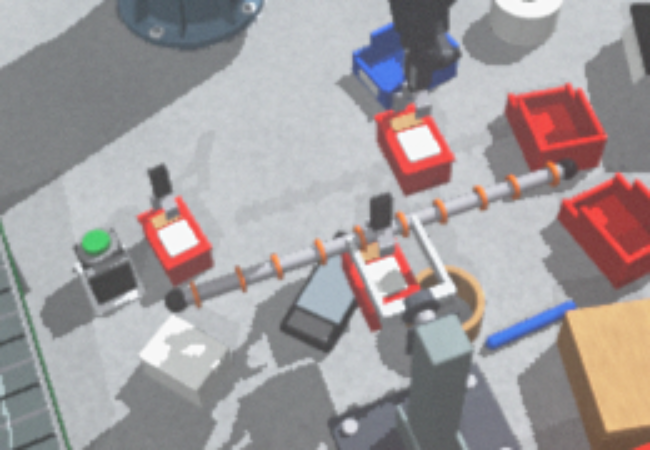

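The kit hangs level at crop (415,150), in front of the left inner place.

Emit:
{"api": "send_rows", "payload": {"dr": [[0,0,0],[0,0,0],[0,0,0],[0,0,0],[0,0,0],[0,0,0],[0,0,0],[0,0,0]], "xyz": [[0,2,-0.2],[0,4,-0.2],[0,6.5,-0.2],[0,9,-0.2],[0,11.7,-0.2],[0,11.7,-0.2],[0,11.7,-0.2],[0,11.7,-0.2]], "jaw": [5,5,5,5,5,5,5,5]}}

```text
time_s: 11.3
eef_pos: [0.6355, 0.1394, 0.3094]
eef_rot: [-0.0, 0.704, 0.711, -0.0]
wrist_force: [0.8, 0.1, -2.3]
opening: 0.108
grasp_force: 61.3
```

Emit:
{"api": "send_rows", "payload": {"dr": [[0,0,0],[0,0,0],[0,0,0],[0,0,0],[0,0,0],[0,0,0],[0,0,0],[0,0,0]], "xyz": [[0,0.1,1],[0,0.1,2],[0,0.1,3],[0,0.1,3.8],[0,0.1,4.2],[0,0.1,4.6],[0,0.1,4.6],[0,0.1,4.6]], "jaw": [5,5,5,5,5,5,5,5]}}

```text
time_s: 12.3
eef_pos: [0.638, 0.1391, 0.2639]
eef_rot: [0.001, 0.704, 0.711, 0.001]
wrist_force: [1.7, 0.3, -1.9]
opening: 0.109
grasp_force: 61.5
```

Emit:
{"api": "send_rows", "payload": {"dr": [[0,0,0],[0,0,0],[0,0,0],[0,0,0],[0,0,0],[0,0,0],[0,0,0],[0,0,0]], "xyz": [[0,0,0.3],[0,0,0.3],[0,0,0.3],[0,0,0.3],[0,0,-3],[0,0,-7],[0,0,-11],[0,0,-11]], "jaw": [15,25,45,60,60,60,60,60]}}

```text
time_s: 13.3
eef_pos: [0.6389, 0.1392, 0.3783]
eef_rot: [0.003, 0.704, 0.711, 0.003]
wrist_force: [-0.4, 0.4, -0.3]
opening: 0.599
grasp_force: 0.0
```

```bash
python3 -c "
from h import *
a=.186
plan((.436,-.13,.35,a),(.436,-.13,.25,a),(.436,-.13,.155,a))
S=ctrl.camera('scene')
cv2.imwrite('pics/s4.png',cv2.resize(S[150:330,180:440,::-1],None,fx=2.5,fy=2.5))
print([np.r_[c,R3(plane('scene',c,.225))] for c,_,_ in blobs(S,(5,150,120),(17,255,255),4,(250,210,410,270))])"
```

```text
t 13.3 p [0.639 0.139 0.378] y-yaw 0.57 open 0.599 gf 0.0 F [-0.4  0.4 -0.3]
[0.436, -0.13, 0.35] xyz [-26.7, -20.6, 2.7] dr [0.08, 0.01, -1.68]
[0.436, -0.13, 0.25] xyz [-26.7, -20.7, 12.7] dr [0.08, 0.01, -1.68]
[0.436, -0.13, 0.155] xyz [-26.7, -20.7, 22.2] dr [0.08, 0.01, -1.68]
[array([3.997e+02, 2.201e+02, 6.410e-01, 2.370e-01, 2.250e-01]), array([3.848e+02, 2.252e+02, 6.420e-01, 1.940e-01, 2.250e-01]), array([3.721e+02, 2.293e+02, 6.420e-01, 1.590e-01, 2.250e-01]), array([3.555e+02, 2.320e+02, 6.350e-01, 1.170e-01, 2.250e-01]), array([3.408e+02, 2.380e+02, 6.380e-01, 7.600e-02, 2.250e-01]), array([ 2.755e+02,  2.575e+02,  6.340e-01, -8.900e-02,  2.250e-01]), array([ 2.568e+02,  2.617e+02,  6.290e-01, -1.330e-01,  2.250e-01])]
```

View pics/s4.png

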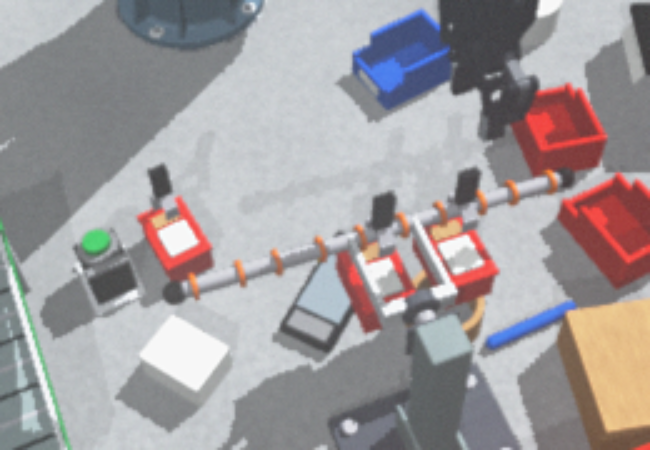

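The left kit is seated at crop (465,190) and the bar tips slightly, as expected. Kit C goes to the right inner place.

Emit:
{"api": "send_rows", "payload": {"dr": [[0,0,-0.3],[0,0,-0.6],[0,0,-0.9],[0,0,-1.2],[0,0,-1.5],[0,0,-1.7],[0,0,-1.7],[0,0,-1.7]], "xyz": [[-4.5,-3.5,0],[-9,-7,0],[-13.5,-10.5,0],[-18,-14,1],[-22.5,-17.4,5],[-26.7,-20.7,9],[-26.7,-20.7,12.7],[-26.7,-20.7,12.7]], "jaw": [60,60,60,60,60,60,60,60]}}

```text
time_s: 14.35
eef_pos: [0.43, -0.129, 0.2422]
eef_rot: [-0.005, 0.638, 0.77, -0.001]
wrist_force: [-0.6, 0.3, 0.4]
opening: 0.602
grasp_force: 0.0
```

```bash
python3 -c "
from h import *
plan((.436,-.13,.155,.186))"
```

```text
t 14.35 p [ 0.43  -0.129  0.242] y-yaw 10.64 open 0.602 gf 0.0 F [-0.6  0.3  0.4]
[0.436, -0.13, 0.155] xyz [-0.3, 0.6, 8.7] dr [-0.06, -0.06, -0.0]
```

Emit:
{"api": "send_rows", "payload": {"dr": [[0,0,0],[0,0,0],[0,0,0],[0,0,0],[0,0,0],[0,0,0],[0,0,0],[0,0,0]], "xyz": [[0,0,0],[0,0,0],[0,0,3],[0,0,6],[0,0,9.2],[0,0,9.2],[0,0,9.2],[0,0,9.2]], "jaw": [60,60,60,60,60,60,60,60]}}

```text
time_s: 15.35
eef_pos: [0.4343, -0.1305, 0.1561]
eef_rot: [0.002, 0.638, 0.77, 0.0]
wrist_force: [0.4, -0.6, 0.3]
opening: 0.598
grasp_force: 0.0
```

Emit:
{"api": "send_rows", "payload": {"dr": [[0,0,0],[0,0,0],[0,0,0],[0,0,0],[0,0,0],[0,0,0],[0,0,0],[0,0,0]], "xyz": [[0,0,0],[0,0,0],[0,0,0],[0,0,0],[0,0,0],[0,0,0],[0,0,0],[0,0,0]], "jaw": [5,5,5,5,5,5,5,5]}}

```text
time_s: 16.35
eef_pos: [0.4331, -0.13, 0.1543]
eef_rot: [-0.0, 0.638, 0.77, -0.0]
wrist_force: [-0.4, 0.4, -1.6]
opening: 0.11
grasp_force: 60.4
```

```bash
python3 -c "
from h import *
plan((.437,-.13,.31,.186),(.52,-.0325,.315,.01),(.639,-.0325,.315,.01))"
```

```text
t 16.35 p [ 0.433 -0.13   0.154] y-yaw 10.765 open 0.11 gf 60.4 F [-0.4  0.4 -1.6]
[0.437, -0.13, 0.31] xyz [-0.1, 0.4, -15.6] dr [-0.0, -0.0, 0.02]
[0.52, -0.0325, 0.315] xyz [8.0, 10.4, -16.1] dr [-0.0, -0.0, 1.7]
[0.639, -0.0325, 0.315] xyz [5.7, 22.1, -16.1] dr [-0.0, -0.0, 1.7]
```

Emit:
{"api": "send_rows", "payload": {"dr": [[0,0,0],[0,0,0],[0,0,0],[0,0,0],[0,0,0.5],[0,0,1.1],[0,0,1.7],[0,0,1.7]], "xyz": [[0,0,-3],[0,0,-7],[0,0,-12],[0,0,-16.1],[2.7,3.5,-16.1],[5.4,7,-16.1],[8,10.4,-16.1],[8,10.4,-16.1]], "jaw": [5,5,5,5,5,5,5,5]}}

```text
time_s: 17.35
eef_pos: [0.5213, -0.0299, 0.3149]
eef_rot: [-0.0, 0.703, 0.712, 0.0]
wrist_force: [-0.6, -0.6, -3.0]
opening: 0.106
grasp_force: 60.4
```

```bash
python3 -c "
from h import *
plan((.639,-.0325,.315,.01),(.639,-.0325,.273,.01))
S=ctrl.camera('scene');cv2.imwrite('pics/s5.png',cv2.resize(S[150:330,180:440,::-1],None,fx=2.5,fy=2.5))"
```

```text
t 17.35 p [ 0.521 -0.03   0.315] y-yaw 0.736 open 0.106 gf 60.4 F [-0.6 -0.6 -3. ]
[0.639, -0.0325, 0.315] xyz [-0.4, 11.8, -0.0] dr [-0.0, -0.01, 0.03]
[0.639, -0.0325, 0.273] xyz [-0.4, 11.8, 4.2] dr [-0.0, -0.01, 0.03]
```

View pics/s5.png

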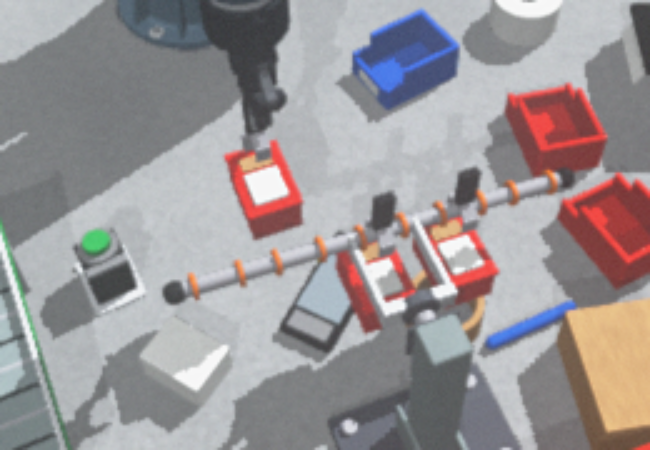

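The third kit is level at crop (265,190), in front of the right inner place. It goes on now.

Emit:
{"api": "send_rows", "payload": {"dr": [[0,0,0],[0,0,0],[0,0,0],[0,0,0],[0,0,0],[0,0,0],[0,0,0],[0,0,0]], "xyz": [[-0.3,2,0],[-0.3,4,0],[-0.3,6.5,0],[-0.3,9,0],[-0.3,11.8,0],[-0.3,11.8,0],[-0.3,11.8,0],[-0.3,11.8,0]], "jaw": [5,5,5,5,5,5,5,5]}}

```text
time_s: 18.4
eef_pos: [0.6375, -0.0341, 0.3155]
eef_rot: [-0.0, 0.704, 0.71, -0.0]
wrist_force: [-0.6, 0.1, -2.6]
opening: 0.107
grasp_force: 60.4
```

Emit:
{"api": "send_rows", "payload": {"dr": [[0,0,0],[0,0,0],[0,0,0],[0,0,0],[0,0,0],[0,0,0],[0,0,0],[0,0,0]], "xyz": [[0,0.1,1],[0,0.1,2],[0,0.1,3],[0,0.1,4],[0,0.1,4.5],[0,0.1,4.9],[0,0.1,4.9],[0,0.1,4.9]], "jaw": [5,5,5,5,5,5,5,5]}}

```text
time_s: 19.4
eef_pos: [0.6399, -0.034, 0.2669]
eef_rot: [0.001, 0.704, 0.711, 0.0]
wrist_force: [4.1, -0.3, 0.9]
opening: 0.103
grasp_force: 60.8
```

Emit:
{"api": "send_rows", "payload": {"dr": [[0,0,0],[0,0,0],[0,0,0],[0,0,0],[0,0,0],[0,0,0],[0,0,0],[0,0,0]], "xyz": [[0,0,0.1],[0,0,0.1],[0,0,0.1],[0,0,0.1],[0,0,-3],[0,0,-7],[0,0,-11],[0,0,-11]], "jaw": [15,25,45,60,60,60,60,60]}}

```text
time_s: 20.4
eef_pos: [0.6407, -0.0341, 0.3811]
eef_rot: [0.003, 0.704, 0.711, 0.002]
wrist_force: [-0.4, 0.2, 0.2]
opening: 0.598
grasp_force: 0.0
```

```bash
python3 -c "
from h import *
plan((.438,.2,.35,1.5))
S=ctrl.camera('scene');T=ctrl.camera('top');np.save('pics/T6.npy',T);np.save('pics/S6.npy',S)
cv2.imwrite('pics/s6.png',np.vstack([cv2.resize(S[160:280,180:440,::-1],None,fx=2.5,fy=2.5),cv2.resize(T[130:240,210:470,::-1],None,fx=2.5,fy=2.5)]))
cv2.imwrite('pics/lane.png',cv2.resize(np.hstack([S[225:365,125:225,::-1],T[100:240,400:500,::-1]]),None,fx=4,fy=4,interpolation=cv2.INTER_CUBIC))
print([np.r_[c,R3(plane('scene',c,.225))] for c,_,_ in blobs(S,(5,150,120),(17,255,255),4,(250,210,410,270))])"
```

```text
t 20.4 p [ 0.641 -0.034  0.381] y-yaw 0.569 open 0.598 gf 0.0 F [-0.4  0.2  0.2]
[0.438, 0.2, 0.35] xyz [23.6, -20.1, 2.9] dr [0.04, 0.07, -14.23]
[array([4.005e+02, 2.173e+02, 6.340e-01, 2.430e-01, 2.250e-01]), array([3.850e+02, 2.227e+02, 6.350e-01, 1.980e-01, 2.250e-01]), array([3.724e+02, 2.276e+02, 6.380e-01, 1.620e-01, 2.250e-01]), array([3.555e+02, 2.310e+02, 6.320e-01, 1.180e-01, 2.250e-01]), array([3.406e+02, 2.377e+02, 6.370e-01, 7.600e-02, 2.250e-01]), array([ 3.080e+02,  2.493e+02,  6.400e-01, -1.000e-02,  2.250e-01]), array([ 2.753e+02,  2.591e+02,  6.380e-01, -9.100e-02,  2.250e-01]), array([ 2.573e+02,  2.660e+02,  6.410e-01, -1.350e-01,  2.250e-01])]
```

View pics/s6.png

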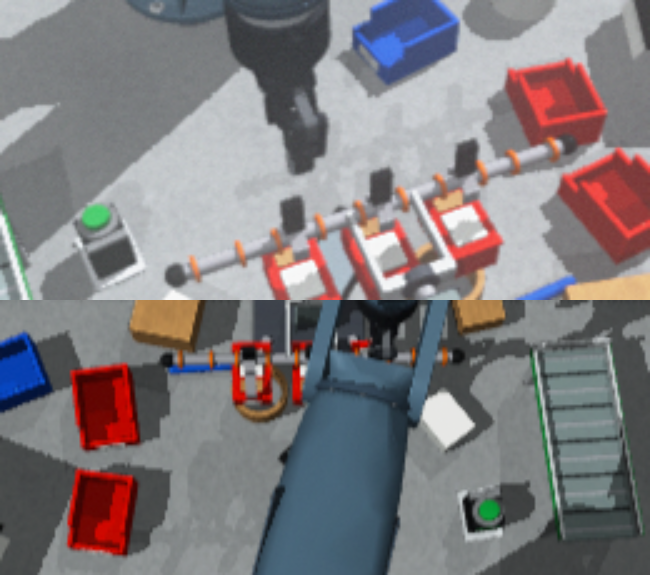

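View pics/lane.png

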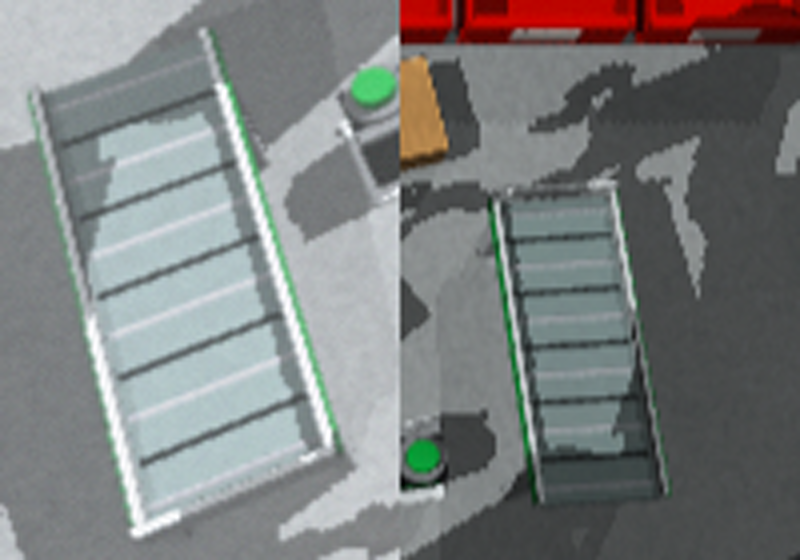

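All three kits hang on the bar and it's level, with collars back at their starting pixels. The lane guides show clearly in both views, so I can triangulate the four guide-top corners and measure the empties again.

Run:
```python
from h import *
S=dict(nr=(134.2,248),nl=(176.2,233),fl=(207.5,338),fr=(159.2,357.5))
T=dict(nr=(466.7,223),nl=(434.5,225),fl=(423.7,149.2),fr=(453.2,146.2))
P={}
for k in S:
    P[k],e=tri(S[k],T[k]); print(k,R3(P[k]),R3(e))
c=sum(P.values())/4; print("c",R3(c)); f=(P['fl']+P['fr']-P['nl']-P['nr'])/2
print("len",R3(np.linalg.norm(f)),"yaw",np.degrees(np.arctan2(f[1],f[0])),"slope",np.degrees(np.arcsin(f[2]/np.linalg.norm(f))),"w",[np.linalg.norm(P[a]-P[b]).round(3) for a,b in(("nl","nr"),("fl","fr"))])
im=np.load("pics/T6.npy")
for c,s,m in blobs(im,(0,180,80),(4,255,255),60,(210,130,290,285)):
    (cx,cy),(w,h),an=cv2.minAreaRect(np.argwhere(m)[:,::-1].astype(np.float32))
    bp=cv2.boxPoints(((cx,cy),(w,h),an)); Q=np.array([plane('top',p,.05)[:2] for p in bp]); print(bp.round(1).tolist(),R3(Q).tolist(),R3(Q.mean(0)))
```

```text
nr [ 0.403 -0.433  0.125] 0.004
nl [ 0.395 -0.317  0.125] 0.0
fl [ 0.699 -0.298  0.073] 0.0
fr [ 0.709 -0.411  0.082] 0.001
c [ 0.552 -0.364  0.101]
len 0.309 yaw 3.8896933607236566 slope -8.853197207317587 w [np.float64(0.116), np.float64(0.114)]
[[237.3000030517578, 158.10000610351562], [260.1000061035156, 154.6999969482422], [264.79998779296875, 186.1999969482422], [242.0, 189.60000610351562]] [[0.667, 0.435], [0.681, 0.345], [0.554, 0.322], [0.54, 0.411]] [0.61  0.378]
[[235.60000610351562, 228.8000030517578], [239.10000610351562, 197.3000030517578], [262.79998779296875, 200.0], [259.29998779296875, 231.5]] [[0.385, 0.431], [0.509, 0.422], [0.499, 0.329], [0.375, 0.339]] [0.442 0.38 ]
```

Run:
```python
from h import *
for n,C in (("scene",dict(nr=(134.2,248),nl=(176.2,233),fl=(207.5,338),fr=(159.2,357.5))),("top",dict(nr=(466.7,223),nl=(434.5,225),fl=(423.7,149.2),fr=(453.2,146.2)))):
    P={k:plane(n,C[k],.1357 if k[0]=='n' else .0819) for k in C}; f=(P['fl']+P['fr']-P['nl']-P['nr'])/2
    print(n,R3(sum(P.values())/4),np.degrees(np.arctan2(f[1],f[0])),np.linalg.norm(f),[R3(v).tolist() for v in P.values()])
a=np.radians(85.4)
plan((.442,.337,.35,a),(.442,.337,.2,a),(.442,.337,.052,a))
```

```text
scene [ 0.557 -0.362  0.109] 3.371840696516529 0.3029849649996877 [[0.413, -0.427, 0.136], [0.404, -0.315, 0.136], [0.703, -0.296, 0.082], [0.709, -0.411, 0.082]]
top [ 0.55  -0.363  0.109] 3.7427522122488877 0.30993420787256565 [[0.402, -0.431, 0.136], [0.394, -0.314, 0.136], [0.696, -0.296, 0.082], [0.709, -0.41, 0.082]]
t 20.5 p [ 0.639 -0.034  0.376] y-yaw 0.563 open 0.597 gf 0.0 F [-1.8 -0.1 -0.8]
[0.442, 0.337, 0.35] xyz [37.3, -19.4, 2.6] dr [0.0, 0.0, -14.14]
[0.442, 0.337, 0.2] xyz [37.3, -19.4, 17.6] dr [0.0, 0.0, -14.14]
[0.442, 0.337, 0.052] xyz [37.3, -19.4, 32.4] dr [0.0, 0.0, -14.14]
```

Emit:
{"api": "send_rows", "payload": {"dr": [[0,0,-1.7],[0,0,-3.4],[0,0,-5.1],[0,0,-6.8],[0,0,-8.5],[0,0,-10.2],[0,0,-12],[0,0,-14.1]], "xyz": [[4.5,-2.5,0],[9,-5,0],[14,-7.5,0],[19,-10,0],[24,-12.5,0],[29,-15,2],[33,-17.5,5],[37.3,-19.4,8]], "jaw": [50,50,50,50,50,50,50,50]}}

```text
time_s: 21.5
eef_pos: [0.4396, 0.3382, 0.2937]
eef_rot: [-0.001, 0.056, 0.998, -0.001]
wrist_force: [0.3, 0.1, 0.3]
opening: 0.5
grasp_force: 0.0
```

Emit:
{"api": "send_rows", "payload": {"dr": [[0,0,0],[0,0,0],[0,0,0],[0,0,0],[0,0,0],[0,0,0],[0,0,0],[0,0,0]], "xyz": [[0,0,4],[0,0,8],[0,0,10],[0,0,10],[0,0,10],[0,0,10],[0,0,10],[0,0,10]], "jaw": [50,50,50,50,50,50,50,50]}}

```text
time_s: 22.5
eef_pos: [0.4419, 0.3374, 0.1969]
eef_rot: [0.0, 0.059, 0.998, 0.0]
wrist_force: [0.3, -0.5, -0.4]
opening: 0.501
grasp_force: 0.0
```

Run:
```python
from h import *
im=ctrl.camera("top")
for c,s,m in blobs(im,(0,180,80),(4,255,255),60,(210,130,290,285)):
    (cx,cy),(w,h),an=cv2.minAreaRect(np.argwhere(m)[:,::-1].astype(np.float32))
    bp=cv2.boxPoints(((cx,cy),(w,h),an)); Q=np.array([plane('top',p,.055)[:2] for p in bp]); print(s[4],R3(Q).tolist(),R3(Q.mean(0)))
im=ctrl.camera("scene")
for c,s,m in blobs(im,(0,150,60),(4,255,255),60,(370,160,460,270)): print(c,s.tolist(),R3(plane('scene',c,.04)))
a=np.radians(85.4)
plan((.442,.337,.2,a),(.442,.337,.052,a))
```

```text
383 [[0.665, 0.432], [0.679, 0.343], [0.554, 0.322], [0.54, 0.41]] [0.609 0.377]
254 [[0.45, 0.427], [0.45, 0.337], [0.384, 0.335], [0.384, 0.424]] [0.417 0.381]
[402.  198.1] [384, 184, 38, 27, 405] [0.451 0.378 0.04 ]
[428.3 238.3] [405, 220, 49, 36, 560] [0.62  0.376 0.04 ]
[373.9 252.9] [370, 241, 10, 20, 74] [0.607 0.201 0.04 ]
t 22.6 p [0.442 0.337 0.197] y-yaw 83.247 open 0.496 gf 0.0 F [-0.6 -0.1  0.7]
[0.442, 0.337, 0.2] xyz [-0.0, -0.0, -0.3] dr [0.0, 0.0, -0.36]
[0.442, 0.337, 0.052] xyz [-0.0, -0.0, 14.5] dr [0.0, 0.0, -0.36]
```

Emit:
{"api": "send_rows", "payload": {"dr": [[0,0,-0.3],[0,0,-0.3],[0,0,-0.3],[0,0,-0.3],[0,0,-0.3],[0,0,-0.3],[0,0,-0.3],[0,0,-0.3]], "xyz": [[0,0,4],[0,0,8],[0,0,11],[0,0,14.5],[0,0,14.5],[0,0,14.5],[0,0,14.5],[0,0,14.5]], "jaw": [50,50,50,50,50,50,50,50]}}

```text
time_s: 23.6
eef_pos: [0.4425, 0.3377, 0.0527]
eef_rot: [0.001, 0.043, 0.999, 0.001]
wrist_force: [0.0, 0.9, -0.8]
opening: 0.498
grasp_force: 0.0
```

Emit:
{"api": "send_rows", "payload": {"dr": [[0,0,0],[0,0,0],[0,0,0],[0,0,0],[0,0,0],[0,0,0],[0,0,0],[0,0,0]], "xyz": [[0,0,0],[0,0,0],[0,0,0],[0,0,0],[0,0,0],[0,0,0],[0,0,0],[0,0,0]], "jaw": [5,5,5,5,5,5,5,5]}}

```text
time_s: 24.6
eef_pos: [0.442, 0.3374, 0.0517]
eef_rot: [0.0, 0.043, 0.999, 0.0]
wrist_force: [-0.2, 0.2, 5.8]
opening: 0.082
grasp_force: 61.3
```

```bash
cat >> h.py <<'E'
LC=np.array([.553,-.3625,.095]); LY=np.radians(3.7)
LR=Ro.from_euler('ZY',[LY,np.radians(10)])
def lanept(x,y,z): return LC+LR.apply([x,y,z])
LT=Ro.from_matrix(LR.as_matrix()@np.array([[1,0,0],[0,1,0],[0,0,-1.]])@np.diag([-1,1,1.]))  # tool x=-lane x, y=lane y, z=-lane z
E
python3 - <<'E'
from h import *
a=np.radians(85.4); zo=.052
plan((.442,.337,.24,a),(.442,0,.24,a),(.42,-.2,.24,np.pi/2+LY))
E
```

```text
t 24.6 p [0.442 0.337 0.052] y-yaw 85.048 open 0.082 gf 61.3 F [-0.2  0.2  5.8]
[0.442, 0.337, 0.24] xyz [-0.0, -0.0, -18.8] dr [0.0, 0.01, -0.06]
[0.442, 0, 0.24] xyz [-2.9, -33.6, -18.8] dr [0.0, 0.01, -0.06]
[0.42, -0.2, 0.24] xyz [-2.5, -53.7, -18.8] dr [0.0, 0.01, -1.44]
```

Emit:
{"api": "send_rows", "payload": {"dr": [[0,0,0],[0,0,0],[0,0,0],[0,0,0],[0,0,0],[0,0,0],[0,0,0],[0,0,0]], "xyz": [[0,0,-2],[0,0,-6],[0,0,-11],[0,0,-16],[0,-3,-18.8],[-0.5,-8,-18.8],[-1,-13,-18.8],[-1.5,-18,-18.8]], "jaw": [5,5,5,5,5,5,5,5]}}

```text
time_s: 25.6
eef_pos: [0.4403, 0.1552, 0.2386]
eef_rot: [-0.001, 0.043, 0.999, -0.0]
wrist_force: [0.8, -0.9, -1.1]
opening: 0.083
grasp_force: 60.4
```

Emit:
{"api": "send_rows", "payload": {"dr": [[0,0,-0.1],[0,0,-0.3],[0,0,-0.5],[0,0,-0.7],[0,0,-0.9],[0,0,-1.1],[0,0,-1.4],[0,0,-1.4]], "xyz": [[-0.3,-5,0],[-0.6,-10,0],[-1,-15,0],[-1,-20,0],[-1,-25,0],[-1,-30,0],[-1,-35,0],[-1,-35,0]], "jaw": [5,5,5,5,5,5,5,5]}}

```text
time_s: 26.6
eef_pos: [0.42, -0.1956, 0.2386]
eef_rot: [-0.001, -0.028, 1.0, 0.0]
wrist_force: [-0.7, 1.2, -0.7]
opening: 0.08
grasp_force: 60.3
```

Run:
```python
from h import *
plan((.45,-.30,.24,LT),(*lanept(.084,-.041,.092),LT),(*lanept(.084,-.041,.053),LT))
```

```text
t 26.6 p [ 0.42  -0.196  0.239] y-yaw 93.192 open 0.08 gf 60.3 F [-0.7  1.2 -0.7]
[0.45, -0.3, 0.24] xyz [-2.4, -10.6, -0.1] dr [0.01, 1.66, -0.08]
[np.float64(0.6541395808365965), np.float64(-0.3970452348491807), np.float64(0.171015866353101)] xyz [-22.3, -21.4, 6.7] dr [0.01, 1.66, -0.08]
[np.float64(0.6473814179220416), np.float64(-0.39748226564060263), np.float64(0.13260836398562487)] xyz [-21.6, -21.4, 10.6] dr [0.01, 1.66, -0.08]
```

Emit:
{"api": "send_rows", "payload": {"dr": [[0,0.3,0],[0,0.6,0],[0,0.9,0],[0,1.3,0],[0,1.66,0],[0,1.66,-0.1],[0,1.66,-0.1],[0,1.66,-0.1]], "xyz": [[-4,-4,0],[-8,-8,0],[-12,-12,0],[-16,-16,1.5],[-20,-19.5,4],[-22.3,-21.4,6.7],[-22.3,-21.4,6.7],[-22.3,-21.4,6.7]], "jaw": [5,5,5,5,5,5,5,5]}}

```text
time_s: 27.6
eef_pos: [0.6563, -0.3918, 0.172]
eef_rot: [-0.087, -0.036, 0.996, -0.002]
wrist_force: [-0.5, -0.0, -1.3]
opening: 0.081
grasp_force: 60.4
```

Run:
```python
from h import *
plan((*lanept(.084,-.041,.092),LT),(*lanept(.084,-.041,.053),LT))
S=ctrl.camera('scene');T=ctrl.camera('top')
cv2.imwrite('pics/lane2.png',cv2.resize(np.hstack([S[205:365,110:250,::-1],T[100:260,380:500,::-1]]),None,fx=3,fy=3,interpolation=cv2.INTER_CUBIC))
```

```text
t 27.6 p [ 0.656 -0.392  0.172] y-yaw 94.083 open 0.081 gf 60.4 F [-0.5 -0.  -1.3]
[np.float64(0.6541395808365965), np.float64(-0.3970452348491807), np.float64(0.171015866353101)] xyz [0.2, -0.5, 0.1] dr [0.01, -0.0, 0.07]
[np.float64(0.6473814179220416), np.float64(-0.39748226564060263), np.float64(0.13260836398562487)] xyz [0.2, -0.5, 4.0] dr [0.01, -0.0, 0.07]
```

View pics/lane2.png

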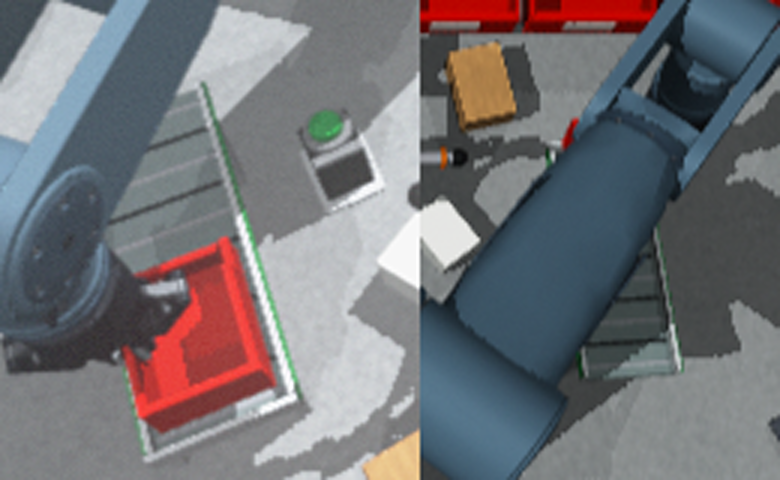

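The bin is upright, tilted to match the lane and above its far half at crop (205,330). Time to lower it.

Emit:
{"api": "send_rows", "payload": {"dr": [[0,0,0.1],[0,0,0.1],[0,0,0.1],[0,0,0.1],[0,0,0.1],[0,0,0.1],[0,0,0.1],[0,0,0.1]], "xyz": [[0.2,-0.4,0],[0.2,-0.4,1],[0.2,-0.4,2],[0.2,-0.4,2.8],[0.2,-0.4,3.3],[0.2,-0.4,3.7],[0.2,-0.4,3.7],[0.2,-0.4,3.7]], "jaw": [5,5,5,5,5,5,5,5]}}

```text
time_s: 28.7
eef_pos: [0.6485, -0.3977, 0.1366]
eef_rot: [-0.087, -0.03, 0.996, -0.003]
wrist_force: [1.3, 0.5, -1.4]
opening: 0.081
grasp_force: 60.4
```

Run:
```python
from h import *
plan((*lanept(.084,-.041,.053),LT)); p,R,o=pose(); print(R3(LR.inv().apply(p-LC)))
S=ctrl.camera('scene')
for c,s,m in blobs(S,(0,150,60),(4,255,255),60,(110,200,250,370)):
    (a,b),(w,h),an=cv2.minAreaRect(np.argwhere(m)[:,::-1].astype(np.float32)); print(c,s.tolist(),cv2.boxPoints(((a,b),(w,h),an)).round(1).tolist())
```

```text
t 28.7 p [ 0.648 -0.398  0.137] y-yaw 93.462 open 0.081 gf 60.4 F [ 1.3  0.5 -1.4]
[np.float64(0.6473814179220416), np.float64(-0.39748226564060263), np.float64(0.13260836398562487)] xyz [0.0, 0.0, 0.4] dr [-0.01, 0.01, -0.04]
[ 0.084 -0.041  0.057]
[178.4 321.7] [154, 290, 47, 59, 1331] [[144.39999389648438, 302.79998779296875], [187.60000610351562, 289.20001220703125], [202.1999969482422, 335.29998779296875], [158.89999389648438, 349.0]]
```

Emit:
{"api": "send_rows", "payload": {"dr": [[0,0,0],[0,0,0],[0,0,0],[0,0,0],[0,0,0],[0,0,0],[0,0,0],[0,0,0]], "xyz": [[0,0,0.1],[0,0,0.2],[0,0,0.3],[0,0,0.4],[0,0,0.5],[0,0,0.5],[0,0,0.5],[0,0,0.5]], "jaw": [5,5,5,5,5,5,5,5]}}

```text
time_s: 29.75
eef_pos: [0.6474, -0.3977, 0.1314]
eef_rot: [-0.087, -0.03, 0.996, -0.003]
wrist_force: [0.4, 0.0, -2.0]
opening: 0.083
grasp_force: 60.4
```

Emit:
{"api": "send_rows", "payload": {"dr": [[0,0,0],[0,0,0],[0,0,0],[0,0,0],[0,0,0],[0,0,0],[0,0,0],[0,0,0]], "xyz": [[0,0,0.1],[0,0,0.1],[0,0,0.2],[0,0,0.2],[0,0,0.3],[0,0,0.3],[0,0,0.3],[0,0,0.3]], "jaw": [5,5,5,5,5,5,5,5]}}

```text
time_s: 30.75
eef_pos: [0.6474, -0.3979, 0.1307]
eef_rot: [-0.086, -0.03, 0.996, -0.004]
wrist_force: [-1.3, 2.5, 9.0]
opening: 0.081
grasp_force: 61.9
```

Contact at 9 N, so the bin is on the rollers. I'll release and rise along the tool axis.

Emit:
{"api": "send_rows", "payload": {"dr": [[0,0,0],[0,0,0],[0,0,0],[0,0,0],[0,0,0],[0,0,0],[0,0,0],[0,0,0]], "xyz": [[0,0,-0.2],[0,0,-0.2],[0,0,-0.2],[0,0,-0.2],[0,0,-4],[0,0,-8],[0,0,-12],[0,0,-14]], "jaw": [5,15,30,40,40,40,40,40]}}

```text
time_s: 31.75
eef_pos: [0.672, -0.3966, 0.2697]
eef_rot: [-0.085, -0.03, 0.996, -0.004]
wrist_force: [1.2, 0.3, -0.4]
opening: 0.397
grasp_force: 0.0
```

Run:
```python
from h import *
S=ctrl.camera('scene');T=ctrl.camera('top')
plan((.44,-.1,.35,np.pi/2),(.5,.2,.35,np.radians(95)))
for c,s,m in blobs(S,(0,150,60),(4,255,255),60,(110,200,250,370)):
    (a,b),(w,h),an=cv2.minAreaRect(np.argwhere(m)[:,::-1].astype(np.float32)); print(c,s.tolist(),cv2.boxPoints(((a,b),(w,h),an)).round(1).tolist())
for c,s,m in blobs(T,(0,180,80),(4,255,255),60,(210,130,290,285)):
    (cx,cy),(w,h),an=cv2.minAreaRect(np.argwhere(m)[:,::-1].astype(np.float32))
    bp=cv2.boxPoints(((cx,cy),(w,h),an)); Q=np.array([plane('top',p,.055)[:2] for p in bp]); print(s[4],R3(Q).tolist(),R3(Q.mean(0)))
```

```text
t 31.85 p [ 0.672 -0.397  0.27 ] y-yaw 93.474 open 0.402 gf 0.0 F [-0.2 -0.4  0.1]
[0.44, -0.1, 0.35] xyz [22.5, 31.0, -4.4] dr [-0.1, -1.61, 0.57]
[0.5, 0.2, 0.35] xyz [14.8, 60.6, -5.9] dr [-0.02, -1.62, -0.26]
[174.7 320. ] [151, 290, 51, 58, 1762] [[145.1999969482422, 302.20001220703125], [187.8000030517578, 289.1000061035156], [201.8000030517578, 334.70001220703125], [159.3000030517578, 347.79998779296875]]
605 [[0.665, 0.434], [0.68, 0.344], [0.553, 0.322], [0.539, 0.41]] [0.609 0.378]
```

Emit:
{"api": "send_rows", "payload": {"dr": [[0,-0.2,0.1],[0,-0.4,0.1],[0,-0.6,0.2],[0,-0.8,0.3],[-0.1,-1,0.4],[-0.1,-1.2,0.5],[-0.1,-1.4,0.6],[-0.1,-1.6,0.6]], "xyz": [[3,4,-3],[6,8,-4],[9,12,-4.4],[12,16,-4.4],[15,20,-4.4],[18,24,-4.4],[21,28,-4.4],[22.5,31,-4.4]], "jaw": [50,50,50,50,50,50,50,50]}}

```text
time_s: 32.85
eef_pos: [0.4369, -0.098, 0.347]
eef_rot: [-0.003, 0.002, 1.0, 0.002]
wrist_force: [0.5, -0.7, 0.5]
opening: 0.501
grasp_force: 0.0
```

Run:
```python
from h import *
a=np.radians(100.4)
plan((.46,.30,.35,a),(.62,.338,.2,a))
T=ctrl.camera('top')
for c,s,m in blobs(T,(0,180,80),(4,255,255),60,(210,130,290,285)):
    (cx,cy),(w,h),an=cv2.minAreaRect(np.argwhere(m)[:,::-1].astype(np.float32))
    bp=cv2.boxPoints(((cx,cy),(w,h),an)); Q=np.array([plane('top',p,.055)[:2] for p in bp]); print(s[4],R3(Q).tolist(),R3(Q.mean(0)))
for c,s,m in blobs(T,(0,150,60),(4,255,255),60,(400,130,480,250)):
    (cx,cy),(w,h),an=cv2.minAreaRect(np.argwhere(m)[:,::-1].astype(np.float32))
    bp=cv2.boxPoints(((cx,cy),(w,h),an)); Q=np.array([LR.inv().apply(plane('top',p,.135)-LC) for p in bp]); print(s[4],R3(Q).tolist(),R3(Q.mean(0)))
```

```text
t 32.85 p [ 0.437 -0.098  0.347] y-yaw 89.805 open 0.501 gf 0.0 F [ 0.5 -0.7  0.5]
[0.46, 0.3, 0.35] xyz [-2.2, 39.8, -0.1] dr [0.05, -0.06, -1.77]
[0.62, 0.338, 0.2] xyz [-18.3, 43.6, 14.8] dr [0.05, -0.06, -1.77]
609 [[0.665, 0.434], [0.679, 0.344], [0.553, 0.322], [0.539, 0.41]] [0.609 0.377]
889 [[0.135, 0.061, 0.064], [0.139, -0.045, 0.065], [0.009, -0.043, 0.042], [0.005, 0.061, 0.041]] [0.072 0.008 0.053]
```

Emit:
{"api": "send_rows", "payload": {"dr": [[0,0,-0.2],[0,0,-0.5],[0,0,-0.8],[0,0,-1.1],[0,0,-1.4],[0,0,-1.8],[0,0,-1.8],[0,0,-1.8]], "xyz": [[-0.3,5,0],[-0.6,10,0],[-1,15,0],[-1.4,20,0],[-1.7,25,0],[-2,30,0],[-2.2,35,0],[-2.2,39.8,0]], "jaw": [50,50,50,50,50,50,50,50]}}

```text
time_s: 33.9
eef_pos: [0.4615, 0.2998, 0.3479]
eef_rot: [-0.004, -0.093, 0.996, 0.002]
wrist_force: [0.8, -0.5, -0.0]
opening: 0.502
grasp_force: 0.0
```

Run:
```python
from h import *
a=np.radians(100.4)
plan((.62,.338,.2,a),(.62,.338,.052,a))
```

```text
t 33.9 p [0.462 0.3   0.348] y-yaw 100.616 open 0.502 gf 0.0 F [ 0.8 -0.5 -0. ]
[0.62, 0.338, 0.2] xyz [-16.4, 0.8, 14.7] dr [0.04, -0.07, 0.04]
[0.62, 0.338, 0.052] xyz [-16.5, 0.7, 29.5] dr [0.04, -0.07, 0.04]
```

Emit:
{"api": "send_rows", "payload": {"dr": [[0,0,0],[0,0,0],[0,0,0],[0,-0.1,0],[0,-0.1,0],[0,-0.1,0],[0,-0.1,0],[0,-0.1,0]], "xyz": [[-4,0.2,0],[-8,0.4,1],[-12,0.6,4],[-16.4,0.8,8],[-16.4,0.8,12],[-16.4,0.8,14.7],[-16.4,0.8,14.7],[-16.4,0.8,14.7]], "jaw": [45,45,45,45,45,45,45,45]}}

```text
time_s: 34.9
eef_pos: [0.6211, 0.3371, 0.2025]
eef_rot: [0.003, -0.092, 0.996, 0.003]
wrist_force: [-0.1, 0.7, 1.2]
opening: 0.448
grasp_force: 0.0
```

Run:
```python
from h import *
a=np.radians(100.4)
plan((.62,.338,.052,a))
S=ctrl.camera('scene')
for c,s,m in blobs(S,(0,150,60),(4,255,255),60,(370,160,460,270)): print(c,s.tolist(),R3(plane('scene',c,.04)))
```

```text
t 34.9 p [0.621 0.337 0.202] y-yaw 100.613 open 0.448 gf 0.0 F [-0.1  0.7  1.2]
[0.62, 0.338, 0.052] xyz [0.2, 0.0, 15.0] dr [0.05, 0.06, 0.04]
[428.1 238.4] [405, 220, 49, 36, 508] [0.62  0.375 0.04 ]
```

Emit:
{"api": "send_rows", "payload": {"dr": [[0,0,0],[0,0.05,0],[0,0.05,0],[0,0.05,0],[0,0.05,0],[0,0.05,0],[0,0.05,0],[0,0.05,0]], "xyz": [[0.1,0,3],[0.1,0,7],[0.1,0,11],[0.1,0,15],[0.1,0,15],[0.1,0,15],[0.1,0,15],[0.1,0,15]], "jaw": [45,45,45,45,45,45,45,45]}}

```text
time_s: 35.95
eef_pos: [0.6215, 0.3381, 0.0539]
eef_rot: [0.001, -0.093, 0.996, 0.003]
wrist_force: [0.3, 0.7, 0.0]
opening: 0.448
grasp_force: 0.0
```

Emit:
{"api": "send_rows", "payload": {"dr": [[0,0,0],[0,0,0],[0,0,0],[0,0,0],[0,0,0],[0,0,0],[0,0,0],[0,0,0]], "xyz": [[0,0,0],[0,0,0],[0,0,0],[0,0,0],[0,0,0],[0,0,0],[0,0,0],[0,0,0]], "jaw": [5,5,5,5,5,5,5,5]}}

```text
time_s: 36.95
eef_pos: [0.6208, 0.3378, 0.0523]
eef_rot: [0.0, -0.093, 0.996, 0.003]
wrist_force: [-0.7, -0.7, 5.7]
opening: 0.082
grasp_force: 61.1
```

Run:
```python
from h import *
a=np.radians(100.4)
plan((.62,.338,.24,a),(.43,.3,.24,a),(.42,-.2,.24,np.pi/2+LY))
```

```text
t 36.95 p [0.621 0.338 0.052] y-yaw 100.62 open 0.082 gf 61.1 F [-0.7 -0.7  5.7]
[0.62, 0.338, 0.24] xyz [0.1, 0.1, -18.8] dr [0.05, 0.01, 0.04]
[0.43, 0.3, 0.24] xyz [19.4, -0.1, -18.8] dr [0.05, 0.01, 0.04]
[0.42, -0.2, 0.24] xyz [29.6, -49.1, -19.0] dr [0.05, 0.0, 1.15]
```

Emit:
{"api": "send_rows", "payload": {"dr": [[0,0,0],[0,0,0],[0,0,0],[0,0,0],[0,0,0],[0,0,0],[0,0,0],[0,0,0]], "xyz": [[0,0,-2],[0,0,-6],[0,0,-11],[0,0,-16],[3,0,-18.8],[8,0,-18.8],[13.5,0,-18.8],[19.4,0,-18.8]], "jaw": [5,5,5,5,5,5,5,5]}}

```text
time_s: 37.95
eef_pos: [0.4279, 0.3006, 0.24]
eef_rot: [-0.0, -0.092, 0.996, 0.003]
wrist_force: [0.2, 0.3, -1.2]
opening: 0.084
grasp_force: 59.9
```

Emit:
{"api": "send_rows", "payload": {"dr": [[0,0,0],[0,0,0.2],[0,0,0.4],[0,0,0.6],[0,0,0.8],[0,0,1],[0,0,1.15],[0,0,1.15]], "xyz": [[1,-5,0],[2.2,-11,0],[3.5,-17,0],[4.8,-23,0],[6,-29,0],[7.3,-35,0],[8.6,-42,0],[10,-48,0]], "jaw": [5,5,5,5,5,5,5,5]}}

```text
time_s: 38.95
eef_pos: [0.4199, -0.1831, 0.2382]
eef_rot: [0.0, -0.032, 0.999, 0.002]
wrist_force: [1.4, 1.1, -2.1]
opening: 0.08
grasp_force: 59.9
```

Run:
```python
from h import *
plan((*lanept(-.064,-.041,.15),LT),(*lanept(-.064,-.041,.092),LT),(*lanept(-.064,-.041,.053),LT))
```

```text
t 38.95 p [ 0.42  -0.183  0.238] y-yaw 93.7 open 0.08 gf 59.9 F [ 1.4  1.1 -2.1]
[np.float64(0.5187424365106307), np.float64(-0.40580097540903065), np.float64(0.25383464632251473)] xyz [-8.4, -22.9, -1.7] dr [0.04, 1.67, 0.0]
[np.float64(0.5086918352530875), np.float64(-0.40645091863729915), np.float64(0.1967157966478067)] xyz [-7.4, -22.9, 4.0] dr [0.04, 1.67, 0.0]
[np.float64(0.5019336723385325), np.float64(-0.40688794942872103), np.float64(0.15830829428033055)] xyz [-6.7, -22.9, 7.9] dr [0.04, 1.67, 0.0]
```

Emit:
{"api": "send_rows", "payload": {"dr": [[0,0.3,0],[0,0.7,0],[0,1,0],[0,1.4,0],[0,1.67,0],[0,1.67,0],[0,1.67,0],[0,1.67,0]], "xyz": [[-1.5,-4.5,-1],[-3,-9,-1.7],[-5,-14,-1.7],[-7,-19,-1.7],[-8.4,-22.9,-1.7],[-7.9,-22.9,1.5],[-7.4,-22.9,4],[-7.4,-22.9,4]], "jaw": [5,5,5,5,5,5,5,5]}}

```text
time_s: 39.95
eef_pos: [0.5076, -0.4035, 0.1937]
eef_rot: [-0.09, -0.032, 0.995, 0.002]
wrist_force: [-0.5, 0.0, -2.4]
opening: 0.083
grasp_force: 60.0
```

Run:
```python
from h import *
plan((*lanept(-.064,-.041,.092),LT),(*lanept(-.064,-.041,.053),LT))
S=ctrl.camera('scene');T=ctrl.camera('top')
cv2.imwrite('pics/lane3.png',cv2.resize(np.hstack([S[205:365,110:250,::-1],T[100:260,380:500,::-1]]),None,fx=3,fy=3,interpolation=cv2.INTER_CUBIC))
```

```text
t 39.95 p [ 0.508 -0.403  0.194] y-yaw 93.688 open 0.083 gf 60.0 F [-0.5  0.  -2.4]
[np.float64(0.5086918352530875), np.float64(-0.40645091863729915), np.float64(0.1967157966478067)] xyz [-0.0, -0.3, -0.3] dr [0.09, -0.05, 0.01]
[np.float64(0.5019336723385325), np.float64(-0.40688794942872103), np.float64(0.15830829428033055)] xyz [-0.1, -0.3, 3.6] dr [0.09, -0.05, 0.01]
```

View pics/lane3.png

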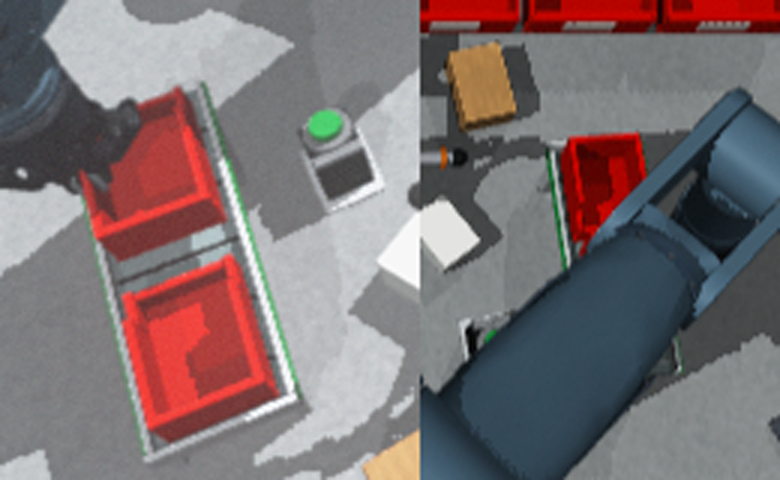

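The first bin sits flat between the guides at crop (205,345). The second is above the near half, with a gap between them, so I can lower it.

Emit:
{"api": "send_rows", "payload": {"dr": [[0.05,0,0],[0.05,0,0],[0.05,0,0],[0.05,0,0],[0.05,0,0],[0.05,0,0],[0.05,0,0],[0.05,0,0]], "xyz": [[0,-0.2,0],[0,-0.2,1],[0,-0.2,2],[0,-0.2,2.8],[0,-0.2,3.2],[0,-0.2,3.5],[0,-0.2,3.5],[0,-0.2,3.5]], "jaw": [5,5,5,5,5,5,5,5]}}

```text
time_s: 41.05
eef_pos: [0.5032, -0.4072, 0.1621]
eef_rot: [-0.088, -0.033, 0.996, -0.003]
wrist_force: [-0.1, -0.3, -3.0]
opening: 0.081
grasp_force: 60.0
```

Run:
```python
from h import *
plan((*lanept(-.064,-.041,.051),LT)); p,R,o=pose(); print(R3(LR.inv().apply(p-LC)))
```

```text
t 41.05 p [ 0.503 -0.407  0.162] y-yaw 93.772 open 0.081 gf 60.0 F [-0.1 -0.3 -3. ]
[np.float64(0.5015870998813758), np.float64(-0.40691036126417857), np.float64(0.15633867877430616)] xyz [0.1, 0.0, 0.6] dr [-0.01, -0.01, 0.01]
[-0.063 -0.041  0.057]
```

Emit:
{"api": "send_rows", "payload": {"dr": [[0,0,0],[0,0,0],[0,0,0],[0,0,0],[0,0,0],[0,0,0],[0,0,0],[0,0,0]], "xyz": [[0,0,0.2],[0,0,0.3],[0,0,0.4],[0,0,0.5],[0,0,0.6],[0,0,0.7],[0,0,0.7],[0,0,0.7]], "jaw": [5,5,5,5,5,5,5,5]}}

```text
time_s: 42.05
eef_pos: [0.5022, -0.4073, 0.157]
eef_rot: [-0.087, -0.033, 0.996, -0.004]
wrist_force: [-2.9, 3.5, 8.4]
opening: 0.083
grasp_force: 61.5
```

Contact. Release and rise.

Emit:
{"api": "send_rows", "payload": {"dr": [[0,0,0],[0,0,0],[0,0,0],[0,0,0],[0,0,0],[0,0,0],[0,0,0],[0,0,0]], "xyz": [[0,0,-0.2],[0,0,-0.2],[0,0,-0.2],[0,0,-0.2],[0,0,-3],[0,0,-7],[0,0,-10],[0,0,-12]], "jaw": [5,15,30,40,40,40,40,40]}}

```text
time_s: 43.05
eef_pos: [0.5233, -0.406, 0.2748]
eef_rot: [-0.087, -0.033, 0.996, -0.004]
wrist_force: [0.5, -0.1, -0.3]
opening: 0.402
grasp_force: 0.0
```

Run:
```python
from h import *
plan((.445,-.2195,.28,np.pi/2),(.445,-.2195,.15,np.pi/2))
```

```text
t 43.05 p [ 0.523 -0.406  0.275] y-yaw 93.776 open 0.402 gf 0.0 F [ 0.5 -0.1 -0.3]
[0.445, -0.2195, 0.28] xyz [6.6, 19.1, 0.6] dr [-0.07, -1.67, 0.63]
[0.445, -0.2195, 0.15] xyz [4.3, 19.2, 13.4] dr [-0.07, -1.67, 0.63]
```

Emit:
{"api": "send_rows", "payload": {"dr": [[0,-0.3,0.1],[0,-0.6,0.2],[0,-1,0.4],[0,-1.4,0.6],[0,-1.67,0.6],[0,-1.67,0.6],[0,-1.67,0.6],[0,-1.67,0.6]], "xyz": [[1.6,4.5,0],[3.2,9,0],[4.8,14,0.3],[6.6,19.1,0.6],[6.6,19.1,0.6],[6.6,19.1,0.6],[6.6,19.1,0.6],[6.6,19.1,0.6]], "jaw": [0,0,0,0,0,0,0,0]}}

```text
time_s: 44.05
eef_pos: [0.4447, -0.2204, 0.2784]
eef_rot: [-0.001, -0.001, 1.0, -0.003]
wrist_force: [0.8, -0.7, -0.9]
opening: -0.0
grasp_force: 0.0
```

Run:
```python
from h import *
plan((.445,-.2195,.11,np.pi/2))
S=ctrl.camera('scene');T=ctrl.camera('top')
cv2.imwrite('pics/fin.png',cv2.resize(S[160:370,110:440,::-1],None,fx=2.4,fy=2.4,interpolation=cv2.INTER_CUBIC))
for n,im in(("scene",S),("top",T)):
  for c,s,m in blobs(im,(0,150,60),(4,255,255),60,(110,190,235,370) if n=="scene" else (400,120,480,250)):
    (cx,cy),(w,h),an=cv2.minAreaRect(np.argwhere(m)[:,::-1].astype(np.float32))
    bp=cv2.boxPoints(((cx,cy),(w,h),an)); print(n,s.tolist(),bp.round(1).tolist())
print([R3(plane('scene',c,.225)) for c,_,_ in blobs(S,(5,150,120),(17,255,255),4,(250,210,410,270))])
```

```text
t 44.05 p [ 0.445 -0.22   0.278] y-yaw 90.143 open -0.0 gf 0.0 F [ 0.8 -0.7 -0.9]
[0.445, -0.2195, 0.11] xyz [-0.1, 0.2, 16.8] dr [-0.05, -0.01, 0.02]
scene [139, 241, 47, 50, 1215] [[135.1999969482422, 249.89999389648438], [175.1999969482422, 239.89999389648438], [185.5, 280.8999938964844], [145.5, 290.8999938964844]]
scene [151, 290, 51, 59, 1794] [[145.60000610351562, 301.70001220703125], [188.10000610351562, 289.1000061035156], [202.0, 336.1000061035156], [159.5, 348.70001220703125]]
top [427, 144, 30, 35, 662] [[426.29998779296875, 145.60000610351562], [454.70001220703125, 143.8000030517578], [456.8999938964844, 177.8000030517578], [428.3999938964844, 179.60000610351562]]
top [448, 198, 15, 18, 142] [[447.6000061035156, 212.60000610351562], [461.29998779296875, 197.39999389648438], [469.0, 204.3000030517578], [455.20001220703125, 219.5]]
[array([0.638, 0.242, 0.225]), array([0.635, 0.198, 0.225]), array([0.637, 0.162, 0.225]), array([0.632, 0.118, 0.225]), array([0.638, 0.076, 0.225]), array([ 0.64 , -0.01 ,  0.225]), array([ 0.638, -0.091,  0.225]), array([ 0.641, -0.135,  0.225])]
```

View pics/fin.png

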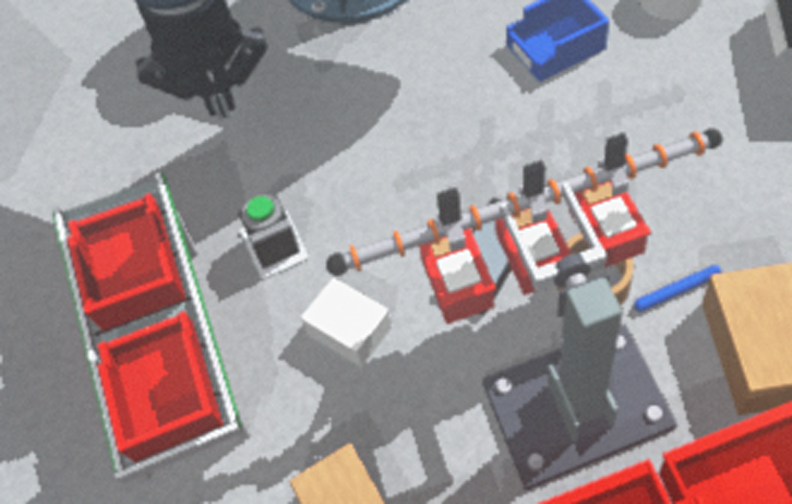

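Both bins lie between the guides, at crop (125,260) and (160,385). The three kits hang with the bar level, and nothing else has moved. Now the button press.

Emit:
{"api": "send_rows", "payload": {"dr": [[0,0,0],[0,0,0],[0,0,0],[0,0,0],[0,0,0],[0,0,0],[0,0,0],[0,0,0]], "xyz": [[0,0.1,4],[0,0.1,8],[0,0.1,12],[0,0.1,15],[0,0.1,16.8],[0,0.1,16.8],[0,0.1,16.8],[0,0.1,16.8]], "jaw": [0,0,0,0,0,0,0,0]}}

```text
time_s: 45.15
eef_pos: [0.4449, -0.2201, 0.1117]
eef_rot: [0.0, -0.002, 1.0, -0.004]
wrist_force: [0.4, -0.8, -0.3]
opening: -0.001
grasp_force: 0.0
```

Emit:
{"api": "send_rows", "payload": {"dr": [[0,0,0],[0,0,0],[0,0,0],[0,0,0],[0,0,0],[0,0,0],[0,0,0],[0,0,0]], "xyz": [[0,0,0.5],[0,0,0.8],[0,0,1],[0,0,1.2],[0,0,1.3],[0,0,1.4],[0,0,1.4],[0,0,1.4]], "jaw": [0,0,0,0,0,0,0,0]}}

```text
time_s: 46.15
eef_pos: [0.4441, -0.2195, 0.0967]
eef_rot: [-0.0, -0.002, 1.0, -0.003]
wrist_force: [-1.8, 1.5, 4.4]
opening: -0.001
grasp_force: 1.9
```

Emit:
{"api": "send_rows", "payload": {"dr": [[0,0,0],[0,0,0],[0,0,0],[0,0,0],[0,0,0],[0,0,0],[0,0,0],[0,0,0]], "xyz": [[0,0,0.1],[0,0,0.2],[0,0,0.2],[0,0,0.3],[0,0,0.3],[0,0,0.3],[0,0,0.3],[0,0,0.3]], "jaw": [0,0,0,0,0,0,0,0]}}

```text
time_s: 47.15
eef_pos: [0.4442, -0.2195, 0.0948]
eef_rot: [-0.0, -0.002, 1.0, -0.003]
wrist_force: [-6.6, 5.4, 17.1]
opening: 0.003
grasp_force: 8.5
```

The force jumped to 17 N, so the button is at its stop. I'll withdraw.

Emit:
{"api": "send_rows", "payload": {"dr": [[0,0,0],[0,0,0],[0,0,0],[0,0,0],[0,0,0],[0,0,0],[0,0,0],[0,0,0]], "xyz": [[0,0,-1],[0,0,-3],[0,0,-6],[0,0,-10],[0,0,-14],[0,0,-16],[0,0,-16],[0,0,-16]], "jaw": [0,0,0,0,0,0,0,0]}}

```text
time_s: 48.15
eef_pos: [0.4439, -0.2184, 0.2523]
eef_rot: [-0.001, -0.002, 1.0, -0.002]
wrist_force: [0.1, 0.8, -1.0]
opening: 0.0
grasp_force: 0.0
```

Run:
```python
from h import *
S=ctrl.camera('scene')
for c,s,m in blobs(S,(0,150,60),(4,255,255),60,(110,190,235,370)): print(c,s.tolist())
print([R3(plane('scene',c,.225)) for c,_,_ in blobs(S,(5,150,120),(17,255,255),4,(250,210,410,270))])
print([c for c,_,_ in blobs(S,(50,150,80),(75,255,255),15,(200,230,240,270))])
print(ctrl.hand_in())
```

```text
[161.6 266.6] [139, 241, 47, 50, 1182]
[169.7 319.2] [146, 289, 51, 59, 1793]
[array([0.636, 0.242, 0.225]), array([0.636, 0.198, 0.225]), array([0.637, 0.162, 0.225]), array([0.638, 0.076, 0.225]), array([ 0.64 , -0.01 ,  0.225]), array([ 0.639, -0.091,  0.225]), array([ 0.642, -0.135,  0.225])]
[array([217.8, 246. ])]
the job is handed in; nothing more can be done
None
```

I handed the job in after 48 s: all three kits hang on a level bar, both empties are in the lane and the button was pressed. But the last camera check, run in the same script as the hand-in, showed the far empty bin had shifted about 5 pixels (roughly 1 cm) sideways in the lane. I did not check or correct that, so I can't be sure it still lies flat within the 14 mm limit.

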